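# Load the split-door drying cupboard through its top half

### The arm

A 6-joint arm with a two-finger parallel gripper is mounted at the origin on the work surface. World frame = base frame: x ahead of the robot, y to its left, z up, the work surface at z = 0. Lengths are in m, angles in rad, forces in N, time in s.
With the tool pointing down it reaches from about 0.35 to 0.8 m from the base axis. Payload 7.3 kg.
Tool frame: the origin (TCP) lies midway between the tips of the shut fingers; the grasp point (between the pads) lies 19 mm behind it (arm.grip_depth is the distance from the TCP to the grasp point, in m); z points along the fingers, y is the direction in which the jaws open and shut (so a half turn about z gives the same grasp; the last joint's range is limited). The gripper opens to 85 mm and grips with 20 to 120 N. Pads are 22 mm wide; open, the fingers measure 114 mm over their backs; the gripper's body (76 mm by 85 mm) begins 54 mm behind the grasp point. The pads swing forward as they close: fully open they stand 13 mm farther back than shut.
Start: joints at [-1.47, 0.342, 1.524, -0, 1.275, -0.146], TCP at [0.128, -0.509, 0.231] pointing down, gripper open.
Joint ranges: [-2.53, 2.53], [-0.77, 2.02], [0.04, 2.7], [-1, 4.14], [0.28, 2.66], [-3.11, 3.11]. Speed limits (rad/s): [2.57, 2.57, 3.14, 3.14, 3.14, 3.14].

### API

Orientations are given as a unit quaternion [w, x, y, z].
In Python, from bench import arm, optics, nets gives the robot as it stands. The module is installed in compiled form; this text tells all that it offers.
- The arm moves only by the tool jog_arm, never from a script. Its argument "plan" is a list of rows, each a list of 7 numbers: the shift along the tool's x, y, z in cm, then the turn, a rotation vector about the tool's x, y, z in degrees, then the opening in per cent of the stroke, from 0 (shut) to 100 (fully open). In form: [[dx, dy, dz, ax, ay, az, fingers], ...]. A call has 1 to 20 rows; each row is the pose to reach, as a shift and turn from the pose commanded when the call began, along the tool's axes at that moment; what a row does not reach only later rows make up. A row lasts 1/10 s, in which the tool goes at most 50 mm and 8.59 degrees, less where a joint would pass 70% of its speed; a pose out of reach is approached as far as the arm can. A call with a gripper value outside its range is refused whole. The fingers move at their own pace and stop on an object; "squeeze" is the grip in N (left out, the last holds). Time passes only in rows, so rows that repeat a pose let the fingers close. It gives the time, the measured TCP pose, the force and the opening at its end, in the units of the state.
- arm.sense(): the state, without advancing time (a new reading comes with each control period).
- optics.capture(name): name is "scene" or "top" or "wrist"; returns a dict with "pixels" (384x512x3 uint8, red, green, blue), "vertical_fov" (degrees; the focal length in pixels is half the picture's height over the tangent of half this angle, whatever the lens; pixels are square), "cx", "cy" (the principal point, pixels), "extrinsics" (4x4, takes a point from world to camera coordinates); the wrist camera has in their place "tool_from_camera" (4x4, takes a point from camera to tool coordinates, whose origin is the TCP and whose axes are the flange's). Camera axes: x right, y up, looking along -z (the intrinsics and any distortion apply to the point x, -y, -z); pixel columns grow to the right and rows downward; lengths in m; the calibration is good to about 2 mm. A picture is of the moment at which its call begins: read the wrist's pose just before it. There is no depth.
- arm.sign_off(): hands the job in, once; it reports no verdict.
Trained networks look in a picture, given as the dict that the camera call returned (one of the last four; its "shot" number tells which), for a name from the list of things; names that differ only in an ending like _2 or _b are one class to them, and where a whole thing is asked for, a point or a joint stands for the part that bears it (a point fixed in the world has none). Each returns a list of dicts, best first, with "conf" (0 to 1); they miss things now and then, are a little off and sometimes report something else, mostly with a low value. They report only what shows in the picture. A call takes as long as a camera call. They do not tell look-alikes from the thing itself.
- nets.find_in(picture, thing): "position" ([x, y, z] in m, in world coordinates, good to about 4 mm: the middle of the surface that is visible of it).
The state is a dict: "time": time; "joint_positions": joint angles; "dq": joint speeds; "joint_torque": joint torques, N m; "tcp_pos": TCP position; "ee_rot": TCP orientation; "contact_force": force on the tool from outside, world axes, zero at the start; "moment": the same for the moment, N m; "gripper_width": finger opening in m.
Only numpy, scipy, OpenCV 4.12 (cv2) and the standard library are available. Lean on these libraries where they do the work, as an engineer would, in place of code of your own. Each camera call takes 0.05 s, during which the arm holds its last target.

### The job

Put the washed, narrow two-row tube rack from the bench into the drying cupboard through the top half of its split door: draw the top bolt, swing the top half open well past a right angle, then set the rack over the sill and slide it in lengthwise beside the rack already there, far enough for the door to close behind it. Leave the top half wide open to air; keep the bottom half shut and bolted throughout, and disturb neither the stored rack nor the other things on the bench.

Things in the scene. Friction and masses are not known exactly. Their poses are not given: they have to be found in the camera images.
- cupboard: Fixed white bench-top drying cupboard, 290 mm wide, 220 deep, 342 high, with a dark blue door split into upper and lower leaf. Origin: centre of its underside, on the bench. x runs from front to back (front face at x = -0.110, inner face of the back at 0.100), y along its width (hinges at y = +0.126, bolts at -0.102), z up. Inside width 254 mm; roof from z = 0.326 to 0.342.
- cupboard_sill (a point): On the top of the sill in the middle of the cupboard's front face, axes as the cupboard's. The sill is the lower leaf's top edge and its aluminium pull rail (height 0.166, from 24 mm in front of the front face to 18 mm behind it); the one shelf behind it (height 0.164) runs on to the back, so a rack slides over the sill onto the shelf.
- upper_leaf (a joint): Opening angle of the upper leaf (rad): 0 shut, growing as its free edge swings out in front; stop at 2.0; past a right angle means 1.65 or more. Blue leaf 250 mm wide, 154 high (z = 0.170 to 0.324), 18 thick, 0.55 kg, vertical hinge on the left seen from the front. Slight friction (0.12 N m): it stays where it is left. Its bolt holds it shut.
- upper_hinge (a point): Point on the upper leaf's vertical hinge axis at the handle's height (x = -0.112, y = 0.126 in the cupboard's frame). Turns with the leaf: x points from the leaf's outer face into the leaf (the cupboard's x when shut), -y along the leaf from the hinge to the free edge, z up. The outer face lies 2 mm along x from here.
- upper_handle (a point): Middle of the bar of the upper leaf's bow handle: a level aluminium bar 10 mm thick, 110 mm long along the leaf, 120 mm from the hinge axis, at height 0.302. Free gap of 41 mm between bar and leaf, open above and below (a leg at each end), so that fingers can hook behind it from above. Axes as upper_hinge.
- upper_bolt (a joint): Travel of the upper leaf's slide bolt (m): 0 shot (up, in the keeper on the roof's front edge), 0.026 fully drawn (down, at its stop); it frees the leaf from about 0.011. Drawn by pushing its knob straight down, against 4 to 6 N of friction; stays where it is left.
- upper_knob (a point): Point on the axis of the upper bolt's knob: a steel stub 12 mm thick (18 mm at its end) standing straight out from the leaf's face near the free edge, 228 mm from the hinge axis. The point is 42 mm in front of the face; the stub ends 59 mm in front. Height 0.314 when shot. The keeper above reaches 25 mm in front of the face.
- lower_leaf (a joint): Opening angle of the lower leaf (rad), 0 shut; hinge on the same side as the upper leaf. It is to stay shut (at most 0.03).
- lower_bolt (a joint): Travel of the lower leaf's slide bolt (m): 0 fully shot (down, in its keeper at the cupboard's floor), 0.026 drawn (up). It is to stay shot (at most 0.006).
- rack_center (a point): Centre of the washed rack, the narrower of the two on the bench: a white plastic open-grid two-row test-tube rack 160 mm long (its own x), 50 mm wide (y), 70 mm high (z), about 0.16 kg, standing free on the bench, this point 35 mm above its foot. It may be turned end for end.
- stored_center (a point): Centre of the like white rack (160 x 50 x 70 mm) that already stands lengthwise on the cupboard's shelf in the hinge-side half, hidden until the upper leaf is open. It always leaves the bolt-side half of the shelf (over 120 mm wide) free. To be left where it is.
- beaker: Glass beaker, 74 mm across, 95 mm high, on the bench; origin under its centre. Leave alone.
- flask: Glass volumetric flask with white stopper, 68 mm across, 171 mm high, on the bench; origin under its centre. Leave alone.
- wash_bottle: Clear plastic bottle, 68 mm across, 150 mm high, on the bench; origin under its centre. Leave alone.
- tray: Shallow steel tray of rubber stoppers, 130 x 60 x 24 mm, lying on the bench in front of the cupboard, under the path of the upper leaf, which passes above it; origin under its centre. Leave alone.
Things that resemble listed ones, but are neither listed nor needed, are in the scene too. Leave any black or turquoise look-alike of the part that bears rack_center alone.

How it is judged:
On the way, in this order (a step that is already met when the one before it is completed fails the run):
1. the upper bolt is drawn while the upper leaf is still shut (value of joint upper_bolt above 0.014 m and value of joint upper_leaf below 0.1 rad), for 0.1 s.
2. the upper leaf is open past a right angle (value of joint upper_leaf above 1.65 rad), for 0.2 s.
3. the rack's leading part has been brought over the lower leaf into the upper opening (x of rack_center in the frame of cupboard above -0.16 m and z of rack_center in the frame of cupboard between 0.19 and 0.26 m and y of rack_center in the frame of cupboard between -0.11 and 0.11 m), for 0.1 s.
At the end, for the whole second after the job is handed in: Rack upright on the shelf (tilt < 0.1), lengthwise within 0.2 rad, wholly behind the door (centre no more than 8 mm ahead of the cupboard's middle); upper leaf at rest, open 1.6 rad or more, its bolt drawn; lower leaf shut (< 0.03 rad), its bolt shot (< 6 mm) (x of rack_center in the frame of cupboard between -0.008 and 0.03 m and y of rack_center in the frame of cupboard between -0.11 and 0.11 m and z of rack_center in the frame of cupboard between 0.19 and 0.206 m and angle between the x axis of rack_center and the x axis of cupboard, either way round below 0.2 rad and angle between rack_center's own z axis and vertical below 0.1 rad and value of joint upper_leaf above 1.6 rad and velocity of joint upper_leaf below 0.05 rad/s and value of joint upper_bolt above 0.01 m and value of joint lower_leaf below 0.03 rad and value of joint lower_bolt below 0.006 m); the robot touches nothing.
It fails at once if the lower leaf is opened or its bolt drawn (value of joint lower_leaf above 0.03 rad or value of joint lower_bolt above 0.006 m).
It fails at once if the stored rack is pushed more than 25 mm (distance of stored_center from where it was at the start of the episode above 0.025 m).
It fails at once if the rack is tipped over (angle between rack_center's own z axis and vertical above 0.6 rad).
It fails at once if a bystander is moved more than 30 mm or knocked over (distance of any of beaker, flask, wash_bottle, tray from where it was at the start of the episode above 0.03 m or angle between any of beaker, flask, wash_bottle's own z axis and vertical above 0.5 rad).
It also fails if it takes over 72 s, if anything falls off the work surface, if the arm or the gripper's body presses on something with over 40 N, if the wrist force passes 120 N, or if a joint passes its speed limit or range.

## Working session

There is one attempt and no reset: what is moved stays moved. The work goes in short steps, Python scripts to look and compute and a tool call to move; the robot and the scene stay as the last step left them, time stands still between calls to the robot, and variables do not carry over. Pictures are saved under pics/ and viewed, and the job is handed in when it is done.

Besides the shell and the picture viewer there is one more tool, called by a JSON object that holds its "op" and its "data". jog_arm: Moves the arm, as the interface text tells. Its arguments: {"type":"object","properties":{"plan":{"type":"array","items":{"type":"array","items":{"type":"number"}}},"squeeze":{"type":"number"}},"required":["plan"]}

```bash
mkdir -p pics
cat > h.py <<'E'
import numpy as np, cv2
from bench import arm, optics, nets
from scipy.spatial.transform import Rotation as R
def cap(n,f):
    p=optics.capture(n); cv2.imwrite('pics/'+f,cv2.resize(p['pixels'],(768,576),interpolation=cv2.INTER_CUBIC)[:,:,::-1]); return p
def find(p,names):
    for n in names:
        for r in nets.find_in(p,n)[:3]:
            print(n,np.round(r['position'],3),round(r['conf'],2))
def Rt(s):
    q=s['ee_rot']; return R.from_quat([q[1],q[2],q[3],q[0]])
E
python3 - <<'E'
from h import *
s=arm.sense(); print(s['time'],s['tcp_pos'],np.round(Rt(s).as_matrix(),3),s['gripper_width'],arm.grip_depth)
N=['cupboard','upper_leaf','upper_handle','upper_knob','rack_center','beaker','flask','wash_bottle','tray','lower_leaf']
for n in ['scene','top']:
    p=cap(n,n+'1.png'); print(n,p['vertical_fov'],p['cx'],p['cy'],np.round(p['extrinsics'],3).tolist(),p.keys()); find(p,N)
E
```

```text
0.0 [ 0.12822168 -0.50869742  0.23061681] [[ 0.97   0.244 -0.   ]
 [ 0.244 -0.97   0.002]
 [ 0.    -0.002 -1.   ]] 0.08553874887741235 0.0187
scene 42.066798912214345 244.2656825002893 194.90995902899078 [[-0.012, 1.0, 0.016, -0.099], [-0.814, -0.019, 0.581, 0.251], [0.581, -0.006, 0.814, -1.93], [0.0, 0.0, 0.0, 1.0]] dict_keys(['pixels', 'vertical_fov', 'cx', 'cy', 'extrinsics', 'shot'])
cupboard [ 0.647 -0.266  0.34 ] 0.59
upper_leaf [ 0.476 -0.18   0.31 ] 0.72
upper_handle [0.458 0.471 0.097] 0.62
upper_handle [ 0.479 -0.182  0.306] 0.56
upper_knob [ 0.417 -0.208  0.322] 0.44
rack_center [0.683 0.078 0.037] 0.95
rack_center [0.231 0.254 0.037] 0.94
rack_center [ 0.245 -0.21   0.037] 0.89
beaker [0.662 0.257 0.055] 0.88
beaker [ 0.648 -0.277  0.346] 0.4
flask [0.678 0.427 0.049] 0.64
wash_bottle [0.46  0.47  0.094] 0.58
tray [ 0.518 -0.016  0.004] 0.62
lower_leaf [ 0.536 -0.18   0.162] 0.82
lower_leaf [ 0.476 -0.181  0.31 ] 0.68
top 46.72722753491461 248.2678331689174 192.42813544418303 [[0.013, -1.0, -0.002, 0.078], [0.993, 0.012, 0.12, -0.462], [-0.12, -0.004, 0.993, -1.62], [0.0, 0.0, 0.0, 1.0]] dict_keys(['pixels', 'vertical_fov', 'cx', 'cy', 'extrinsics', 'shot'])
cupboard [ 0.555 -0.274  0.337] 0.76
upper_leaf [ 0.519 -0.196  0.283] 0.63
upper_handle [ 0.522 -0.196  0.285] 0.95
upper_knob [ 0.41  -0.207  0.318] 0.41
rack_center [0.227 0.258 0.032] 0.95
rack_center [0.414 0.159 0.034] 0.84
rack_center [0.681 0.075 0.039] 0.8
beaker [0.686 0.254 0.044] 0.64
beaker [ 0.415 -0.214  0.053] 0.3
flask [0.659 0.424 0.053] 0.59
wash_bottle [0.433 0.466 0.101] 0.82
tray [ 0.52  -0.022  0.002] 0.76
lower_leaf [ 0.502 -0.202  0.165] 0.76
```

View pics/scene1.png

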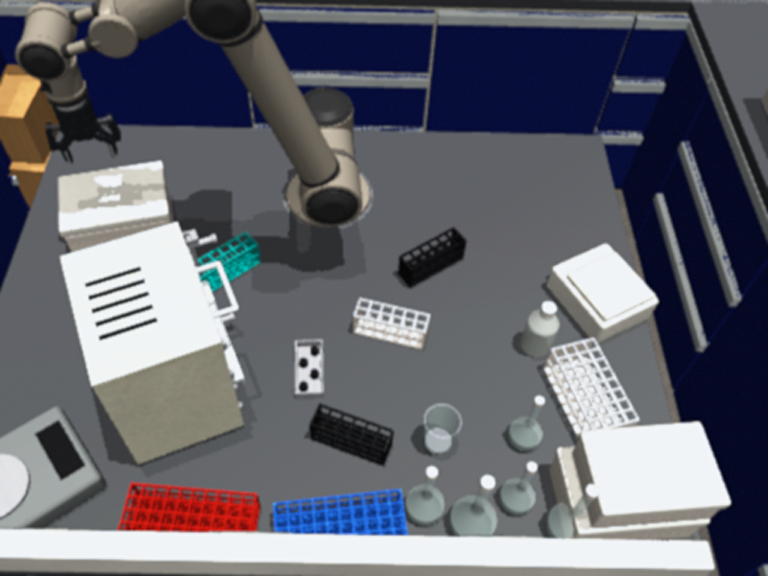

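View pics/top1.png

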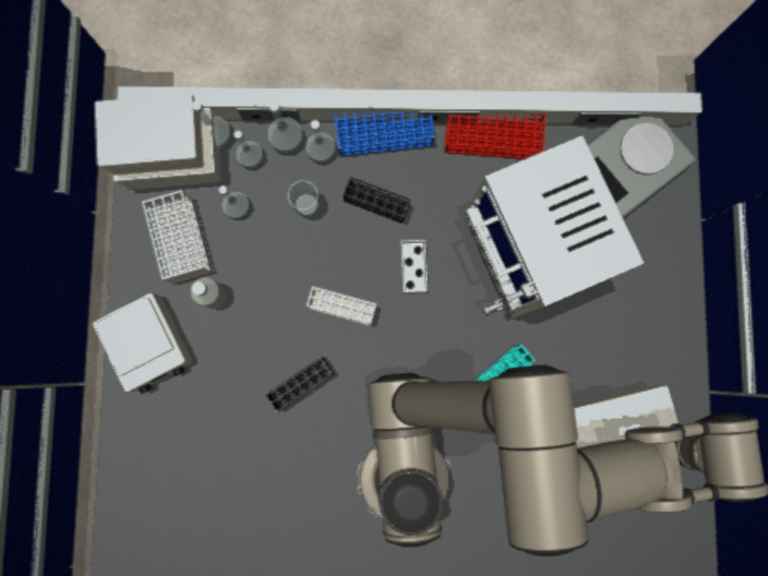

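The white rack is at about (342,305) in the top view. The cupboard faces left and toward the robot, with the bolt end near the robot. I'll take roof corners from crops next.

Run:
```python
from h import *
for n,(x0,y0,w,h) in [('top',(300,80,140,140)),('scene',(30,140,150,180))]:
    p=optics.capture(n); c=p['pixels'][y0:y0+h,x0:x0+w]
    cv2.imwrite(f'pics/c_{n}.png',cv2.resize(c,None,fx=4 if n=='top' else 3.3,fy=4 if n=='top' else 3.3,interpolation=cv2.INTER_CUBIC)[:,:,::-1])
p=optics.capture('top');c=p['pixels'][170:240,180:280]
cv2.imwrite('pics/c_rack.png',cv2.resize(c,None,fx=7,fy=7,interpolation=cv2.INTER_CUBIC)[:,:,::-1])
```

```text
(no output)
```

View pics/c_top.png

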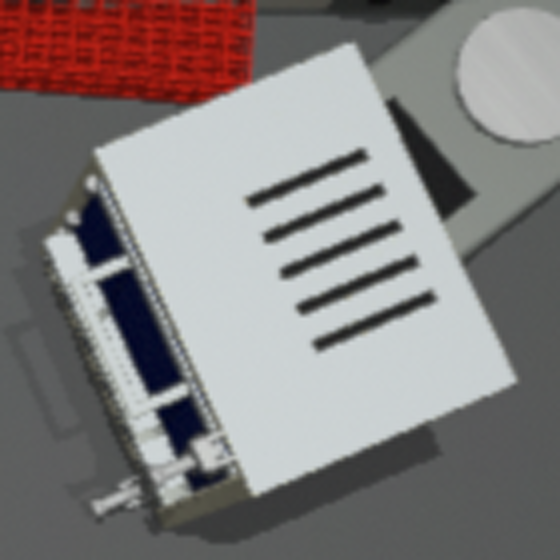

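View pics/c_scene.png

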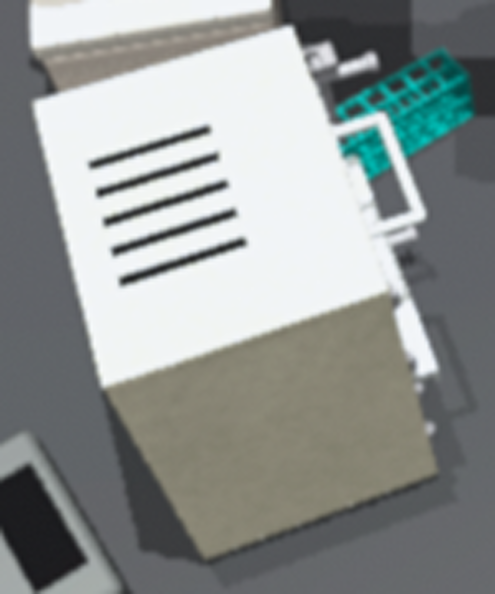

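View pics/c_rack.png

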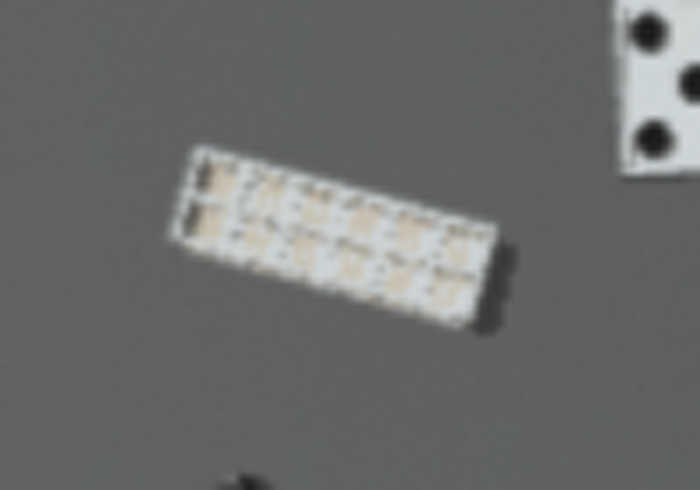

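```bash
cat >> h.py <<'E'
from scipy.optimize import least_squares
def proj(p,X):
    X=np.atleast_2d(X); E=p['extrinsics']; c=X@E[:3,:3].T+E[:3,3]
    f=192/np.tan(np.radians(p['vertical_fov'])/2)
    return np.c_[p['cx']+f*c[:,0]/-c[:,2], p['cy']-f*c[:,1]/-c[:,2]]
def T(x,y,yaw,P):
    c,s=np.cos(yaw),np.sin(yaw); P=np.atleast_2d(P)
    return np.c_[x+c*P[:,0]-s*P[:,1], y+s*P[:,0]+c*P[:,1], P[:,2]]
def fit(obs,x0):
    f=lambda v: np.concatenate([(proj(p,T(*v,P))-uv).ravel() for p,P,uv in obs])
    r=least_squares(f,x0); return r.x, r.fun.reshape(-1,2)
E
python3 - <<'E'
from h import *
t=optics.capture('top'); s=optics.capture('scene')
o=lambda L,f,x0,y0: (np.array(L)+.5)/f-.5+[x0,y0]
ct=o([[95,150],[352,43],[517,380],[253,496]],4,300,80)
cs=o([[385,294],[102,387],[33,101],[293,26]],3.3,30,140)
Pc=np.array([[-.11,.145,.342],[.11,.145,.342],[.11,-.145,.342],[-.11,-.145,.342]])
for obs in ([(t,Pc,ct)],[(s,Pc,cs)],[(t,Pc,ct),(s,Pc,cs)]):
    v,e=fit(obs,[.6,-.3,-1.1]); print(np.round(v,4),np.round(e,1).tolist())
cr=o([[196,145],[497,228],[470,328],[168,238]],7,180,170)
Pr=np.array([[-.08,.025,.07],[.08,.025,.07],[.08,-.025,.07],[-.08,-.025,.07]])
w,e=fit([(t,Pr,cr)],[.4,.16,-1.8]); print('rack',np.round(w,4),np.round(e,1).tolist())
E
```

```text
[ 0.5695 -0.302  -1.1527] [[-0.6, -0.1], [0.2, -0.8], [0.4, 0.5], [-0.0, 0.3]]
[ 0.5698 -0.3037 -1.1634] [[0.8, -0.6], [-0.9, 0.2], [0.1, 0.1], [0.0, 0.2]]
[ 0.5698 -0.303  -1.1589] [[-0.1, -0.5], [0.9, -0.8], [0.6, 0.7], [-0.0, 0.1], [1.3, -0.8], [-0.3, 0.3], [0.2, 0.3], [0.0, 0.1]]
rack [ 0.4158  0.159  -1.8375] [[0.2, 0.1], [-0.2, 0.4], [-0.2, -0.6], [0.2, 0.1]]
```

```bash
cat >> h.py <<'E'
C=(0.5698,-0.3025,-1.157)
def cw(x,y,z): return T(*C,[[x,y,z]])[0]
def down(yaw): # tool x yaw, z down
    return R.from_matrix(np.array([[np.cos(yaw),np.sin(yaw),0],[np.sin(yaw),-np.cos(yaw),0],[0,0,-1]]))
def go(pos,rot=None,s=None):
    s=s or arm.sense(); r=Rt(s); d=r.inv().apply(np.array(pos)-s['tcp_pos'])*100
    rv=np.degrees((r.inv()*rot).as_rotvec()) if rot is not None else np.zeros(3)
    print('->',np.round(pos,3),'cm',np.round(d,2),'deg',np.round(rv,1))
def st():
    s=arm.sense(); print('t',round(s['time'],2),'tcp',np.round(s['tcp_pos'],4),'F',np.round(s['contact_force'],1),'w',round(s['gripper_width'],4),'q',np.round(s['joint_positions'],2)); 
    m=Rt(s).as_matrix(); print(' x',np.round(m[:,0],3),'z',np.round(m[:,2],3))
    c,sn=np.cos(C[2]),np.sin(C[2]); d=s['tcp_pos'][:2]-np.array(C[:2]); print(' cup',np.round([c*d[0]+sn*d[1],-sn*d[0]+c*d[1]],4)); return s
E
python3 - <<'E'
from h import *
YC=C[2]+np.pi
k=cw(-.153,-.102,.42); go(k,down(YC)); print(cw(-.112,.126,0))
E
```

```text
-> [ 0.415 -0.203  0.42 ] cm [ 35.26 -22.64 -18.87] deg [  0.    0.  -99.6]
[ 0.64013185 -0.14928959  0.        ]
```

{"op": "jog_arm", "data": {"plan": [[0,0,-6,0,0,-8,0],[0,0,-12,0,0,-16,0],[3,-2,-16,0,0,-24,0],[6,-4,-18.9,0,0,-32,0],[9.5,-6,-18.9,0,0,-40,0],[13,-8.3,-18.9,0,0,-48,0],[16.5,-10.5,-18.9,0,0,-56,0],[20,-12.8,-18.9,0,0,-64,0],[23.5,-15,-18.9,0,0,-72,0],[27,-17.3,-18.9,0,0,-80,0],[30.5,-19.5,-18.9,0,0,-88,0],[33,-21.5,-18.9,0,0,-96,0],[35.3,-22.6,-18.9,0,0,-99.6,0],[35.3,-22.6,-18.9,0,0,-99.6,0],[35.3,-22.6,-18.9,0,0,-99.6,0]]}}

```text
time: 2.85
tcp_pos: [0.4154, -0.2036, 0.4202]
ee_rot: [-0.0, 0.546, 0.837, -0.0]
contact_force: [-0.1, 0.9, 1.3]
gripper_width: 0.0001
```

Run:
```python
from h import *
st(); 
p=cap('wrist','w1.png'); print(np.round(p['tool_from_camera'],3).tolist(),p['vertical_fov'],p['cx'],p['cy']); find(p,['upper_knob','upper_handle'])
p=cap('top','t2.png'); find(p,['upper_knob','upper_handle'])
```

```text
t 2.85 tcp [ 0.4154 -0.2036  0.4202] F [-0.1  0.9  1.3] w 0.0001 q [-0.62  0.15  1.28 -0.    1.72 -1.04]
 x [-0.403  0.915  0.   ] z [-0.001 -0.    -1.   ]
 cup [-0.1527 -0.1016]
[[-0.001, 0.951, 0.309, 0.08], [1.0, 0.001, 0.0, -0.0], [-0.0, 0.309, -0.951, -0.142], [0.0, 0.0, 0.0, 1.0]] 71.76311344000243 255.49609264807484 193.4915994971951
upper_knob [ 0.417 -0.204  0.322] 0.83
upper_handle [ 0.525 -0.19   0.294] 0.96
upper_handle [ 0.543 -0.182  0.276] 0.79
```

View pics/w1.png

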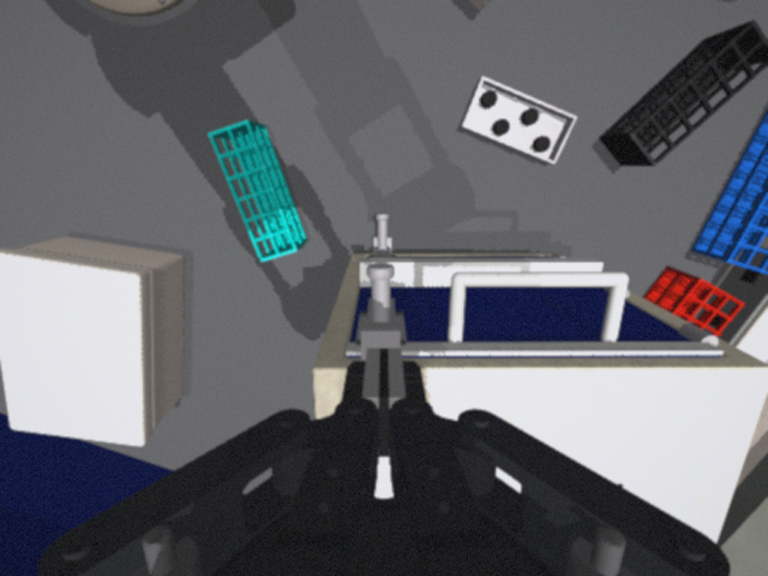

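View pics/t2.png

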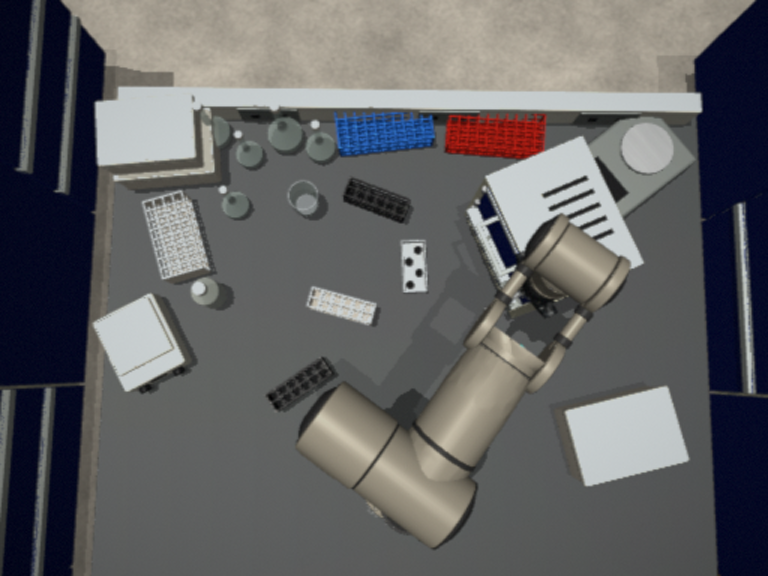

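Wrist view: the knob head is at (380,270), laterally in line with the fingers, so I'll push it down.

{"op": "jog_arm", "data": {"plan": [[0,0,4,0,0,0,0],[0,0,8,0,0,0,0],[0,0,9.5,0,0,0,0],[0,0,10,0,0,0,0],[0,0,10.4,0,0,0,0],[0,0,10.8,0,0,0,0],[0,0,11.2,0,0,0,0],[0,0,11.6,0,0,0,0],[0,0,12,0,0,0,0],[0,0,12.2,0,0,0,0],[0,0,12.3,0,0,0,0]]}}

```text
time: 4.25
tcp_pos: [0.4153, -0.2039, 0.2971]
ee_rot: [-0.0, 0.547, 0.837, -0.0]
contact_force: [-0.3, 0.0, 4.4]
gripper_width: -0.0002
```

Run:
```python
from h import *
st(); p=cap('wrist','w2.png'); find(p,['upper_knob'])
```

```text
t 4.25 tcp [ 0.4153 -0.2039  0.2971] F [-0.3  0.   4.4] w -0.0002 q [-0.62  0.18  1.56 -0.    1.4  -1.04]
 x [-0.402  0.916 -0.   ] z [-0. -0. -1.]
 cup [-0.1524 -0.1018]
upper_knob [ 0.41  -0.188  0.299] 0.66
```

View pics/w2.png

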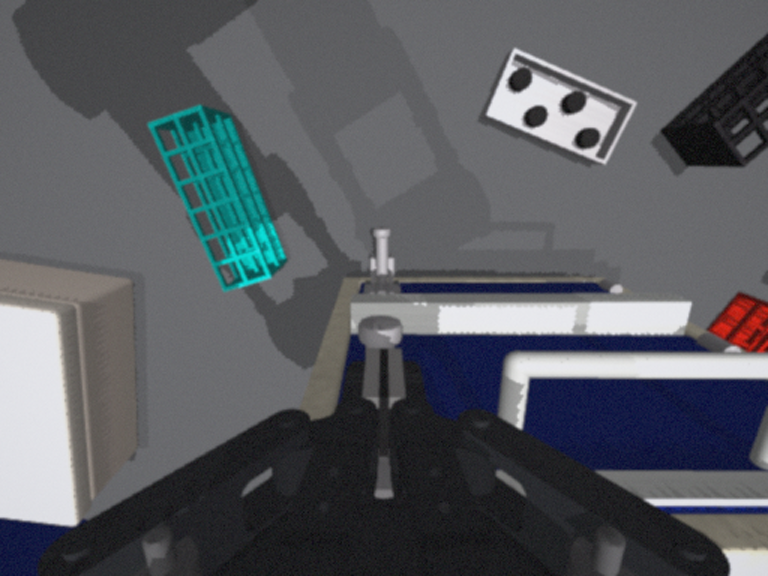

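Bolt pushed down about 23 mm, with the TCP at 0.297. The bar in w2 runs along row 362 from column 510. I'll check the bar prediction and compute the hook and arc.

```bash
cat >> h.py <<'E'
def wproj(p,s,X):
    M=p['tool_from_camera']; t=Rt(s).inv().apply(np.atleast_2d(X)-s['tcp_pos']); c=(t-M[:3,3])@M[:3,:3]
    f=192/np.tan(np.radians(p['vertical_fov'])/2)
    return np.c_[p['cx']+f*c[:,0]/-c[:,2], p['cy']-f*c[:,1]/-c[:,2]]*1.5
H=cw(-.112,.126,0)
def peg(th,r=.12,n=.0205+.002,z=.287):
    xc=cw(1,0,0)-cw(0,0,0); yc=cw(0,1,0)-cw(0,0,0)
    return H+r*(-np.cos(th)*yc-np.sin(th)*xc)+n*(-np.cos(th)*xc+np.sin(th)*yc)+[0,0,z]
E
python3 - <<'E'
from h import *
s=arm.sense(); p=optics.capture('wrist')
print(wproj(p,s,[cw(-.156,.061,.307),cw(-.156,-.049,.307),cw(-.161,-.0,.307),cw(-.169,-.102,.294)]))
go(peg(0,z=.287),None)
E
```

```text
[[818.98214471 375.33307707]
 [525.24446382 375.46019324]
 [658.93077157 363.46852005]
 [383.71106045 329.58584264]]
-> [ 0.521 -0.177  0.287] cm [-1.81 10.77  1.01] deg [0. 0. 0.]
```

{"op": "jog_arm", "data": {"plan": [[0,0,-4,0,0,0,0],[0,0,-5,0,0,0,0],[-1,5,-5,0,0,0,0],[-2.2,9,-5,0,0,0,0],[-2.2,10.8,-5,0,0,0,0],[-2.2,10.8,-4,0,0,0,0],[-2.2,10.8,-2,0,0,0,0],[-2.2,10.8,0,0,0,0,0],[-2.2,10.8,1,0,0,0,0],[-2.2,10.8,1,0,0,0,0]]}}

```text
time: 5.4
tcp_pos: [0.5217, -0.1802, 0.2856]
ee_rot: [-0.002, 0.547, 0.837, -0.0]
contact_force: [0.1, 0.2, 1.4]
gripper_width: -0.0004
```

Run:
```python
from h import *
s=st(); p=cap('wrist','w3.png'); cap('top','t3.png')
for th in np.arange(.1,2.0,.1):
    P=peg(th,n=.029,z=s['tcp_pos'][2]); d=Rt(s).inv().apply(P-s['tcp_pos'])*100; print(round(th,2),np.round(P,3),np.round(d,1))
```

```text
t 5.4 tcp [ 0.5217 -0.1802  0.2856] F [0.1 0.2 1.4] w -0.0004 q [-0.47  0.36  1.35 -0.    1.44 -0.89]
 x [-0.402  0.916  0.003] z [-0.003  0.001 -1.   ]
 cup [-0.1313  0.0052]
0.1 [ 0.517 -0.159  0.286] [2.2 0.4 0. ]
0.2 [ 0.517 -0.146  0.286] [3.3 0.9 0. ]
0.3 [ 0.518 -0.134  0.286] [4.4 1.5 0. ]
0.4 [ 0.52  -0.122  0.286] [5.4 2.2 0. ]
0.5 [ 0.523 -0.11   0.286] [6.4 2.9 0. ]
0.6 [ 0.528 -0.099  0.286] [7.2 3.8 0. ]
0.7 [ 0.533 -0.088  0.286] [8.  4.8 0. ]
0.8 [ 0.54  -0.077  0.286] [8.7 5.8 0. ]
0.9 [ 0.548 -0.068  0.286] [9.3 6.9 0. ]
1.0 [ 0.556 -0.059  0.286] [9.7 8.  0. ]
1.1 [ 0.566 -0.051  0.286] [10.1  9.2  0. ]
1.2 [ 0.576 -0.044  0.286] [10.3 10.4  0. ]
1.3 [ 0.587 -0.038  0.286] [10.4 11.7 -0. ]
1.4 [ 0.598 -0.033  0.286] [10.4 12.9 -0. ]
1.5 [ 0.61  -0.03   0.286] [10.2 14.1 -0. ]
1.6 [ 0.622 -0.027  0.286] [10.  15.3 -0. ]
1.7 [ 0.634 -0.026  0.286] [ 9.6 16.5 -0. ]
1.8 [ 0.647 -0.026  0.286] [ 9.1 17.6 -0. ]
1.9 [ 0.659 -0.027  0.286] [ 8.5 18.7 -0. ]
```

View pics/w3.png

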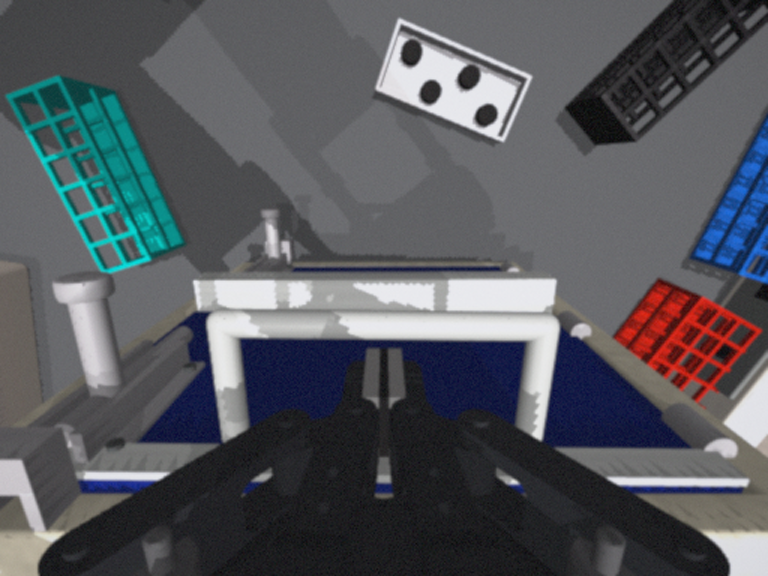

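{"op": "jog_arm", "data": {"plan": [[1,0.2,0,0,0,2,0],[2.2,0.4,0,0,0,5.7,0],[2.8,0.7,0,0,0,8.6,0],[3.3,0.9,0,0,0,11.5,0],[4.4,1.5,0,0,0,17,0],[5.4,2.2,0,0,0,23,0],[6.4,2.9,0,0,0,28.5,0],[7.2,3.8,0,0,0,34.5,0],[8,4.8,0,0,0,40,0],[8.7,5.8,0,0,0,46,0],[9.3,6.9,0,0,0,51.5,0],[9.7,8,0,0,0,57,0],[10.1,9.2,0,0,0,63,0],[10.3,10.4,0,0,0,69,0],[10.4,11.7,0,0,0,74.5,0],[10.4,12.9,0,0,0,80,0]]}}

```text
time: 7.1
tcp_pos: [0.5999, -0.0339, 0.2888]
ee_rot: [0.001, 0.958, 0.288, 0.001]
contact_force: [0.0, -3.2, 1.5]
gripper_width: 0.0002
```

Run:
```python
from h import *
s=st(); p=cap('wrist','w4.png'); cap('top','t4.png')
for th in np.arange(1.4,2.0,.1):
    P=peg(th,n=.029,z=s['tcp_pos'][2]); d=Rt(s).inv().apply(P-s['tcp_pos'])*100; print(round(th,2),np.round(P,3),np.round(d,1))
```

```text
t 7.1 tcp [ 0.5999 -0.0339  0.2888] F [ 0.  -3.2  1.5] w 0.0002 q [-0.18  0.45  1.2  -0.    1.49  0.8 ]
 x [0.834 0.552 0.001] z [ 0.002 -0.002 -1.   ]
 cup [-0.2338  0.1356]
1.4 [ 0.598 -0.033  0.289] [-0.1 -0.2 -0. ]
1.5 [ 0.61  -0.03   0.289] [1.1 0.2 0. ]
1.6 [ 0.622 -0.027  0.289] [2.2 0.7 0. ]
1.7 [ 0.634 -0.026  0.289] [3.3 1.2 0. ]
1.8 [ 0.647 -0.026  0.289] [4.3 1.9 0. ]
1.9 [ 0.659 -0.027  0.289] [5.3 2.7 0. ]
2.0 [ 0.671 -0.03   0.289] [6.2 3.6 0. ]
```

View pics/w4.png

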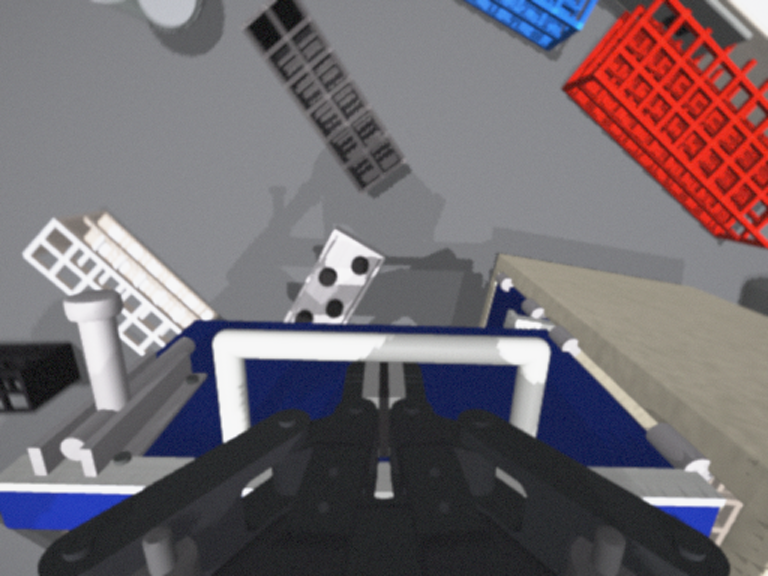

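View pics/t4.png

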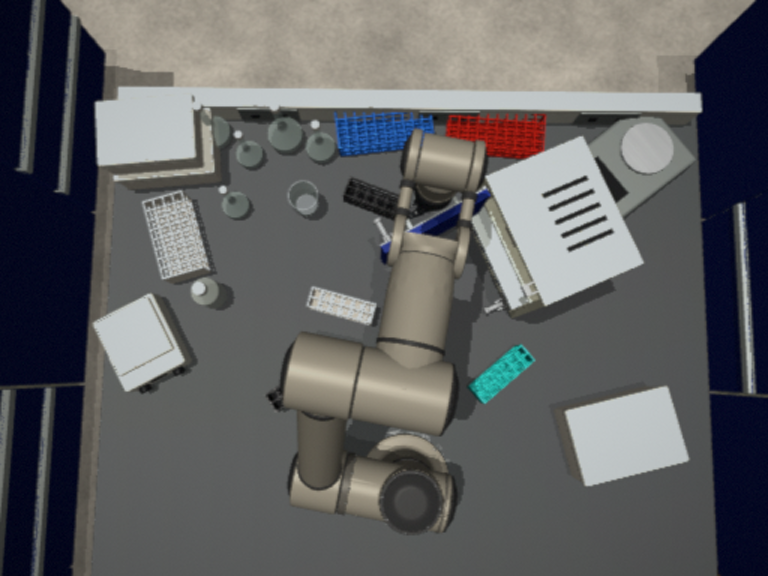

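{"op": "jog_arm", "data": {"plan": [[0.5,0.1,0,0,0,2.5,0],[1.1,0.2,0,0,0,5.5,0],[1.6,0.4,0,0,0,8,0],[2.2,0.7,0,0,0,11,0],[2.7,0.9,0,0,0,14,0],[3.3,1.2,0,0,0,17,0],[3.8,1.6,0,0,0,20,0],[4.3,1.9,0,0,0,23,0],[4.8,2.3,0,0,0,25.5,0],[4.8,2.3,0,0,0,25.5,0],[4.2,2,0,0,0,25.5,0],[4.2,2,-3,0,0,25.5,0],[4.2,2,-7,0,0,25.5,0],[4.2,2,-11,0,0,25.5,0],[4.2,2,-12,0,0,25.5,0]]}}

```text
time: 8.7
tcp_pos: [0.6451, -0.0266, 0.4135]
ee_rot: [0.001, 0.997, 0.073, 0.005]
contact_force: [0.7, 0.5, 0.3]
gripper_width: 0.0001
```

Run:
```python
from h import *
s=st(); p=cap('wrist','w5.png'); t=cap('top','t5.png');sc=cap('scene','s5.png'); find(t,['rack_center','stored_center']); find(sc,['rack_center','upper_knob'])
for th in (1.7,1.8,1.9): print(th,wproj(p,s,[peg(th,.228,.061,.291),peg(th,.25,.002,.324)]))
w=(.4158,.159,-1.8375+np.pi); print(np.degrees(w[2]))
g=T(*w,[[.06,0,.20]])[0]; go(g,down(w[2]))
```

```text
t 8.7 tcp [ 0.6451 -0.0266  0.4135] F [0.7 0.5 0.3] w 0.0001 q [-0.16  0.54  0.72 -0.    1.87  1.26]
 x [0.989 0.146 0.009] z [ 0.009 -0.001 -1.   ]
 cup [-0.2224  0.1798]
rack_center [0.697 0.119 0.035] 0.87
rack_center [0.419 0.163 0.032] 0.75
rack_center [ 0.255 -0.233  0.036] 0.64
rack_center [0.424 0.166 0.034] 0.81
rack_center [0.227 0.256 0.037] 0.74
rack_center [ 0.256 -0.221  0.036] 0.72
upper_knob [0.648 0.078 0.299] 0.52
1.7 [[218.54234174 273.56695534]
 [189.70557545 377.43737017]]
1.8 [[220.26990791 240.04224257]
 [180.79307063 342.66199253]]
1.9 [[225.71321364 205.52979869]
 [175.36968921 305.64518222]]
74.71900514471123
-> [0.432 0.217 0.2  ] cm [-17.55 -27.14  20.65] deg [ -0.1   0.1 -66.5]
```

View pics/w5.png

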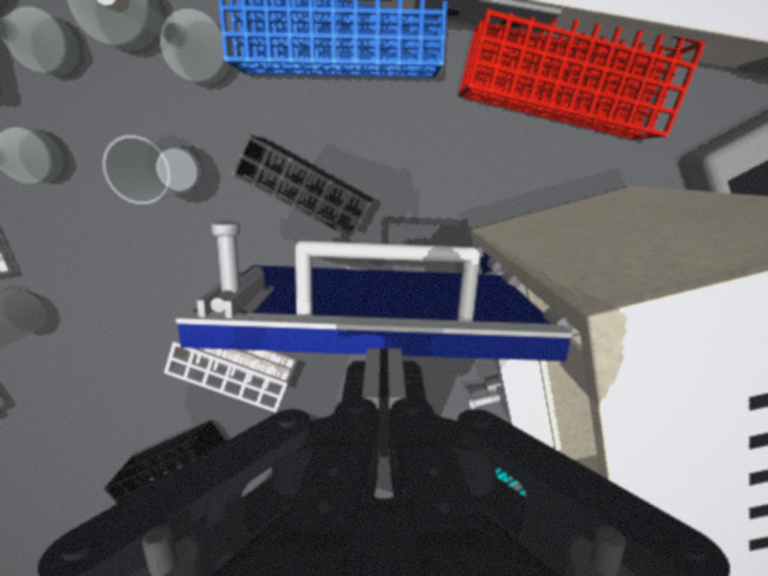

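View pics/t5.png

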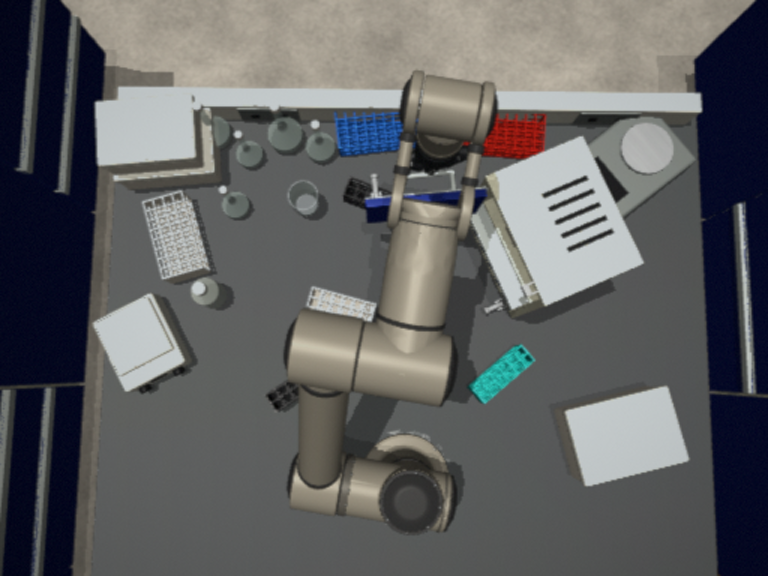

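View pics/s5.png

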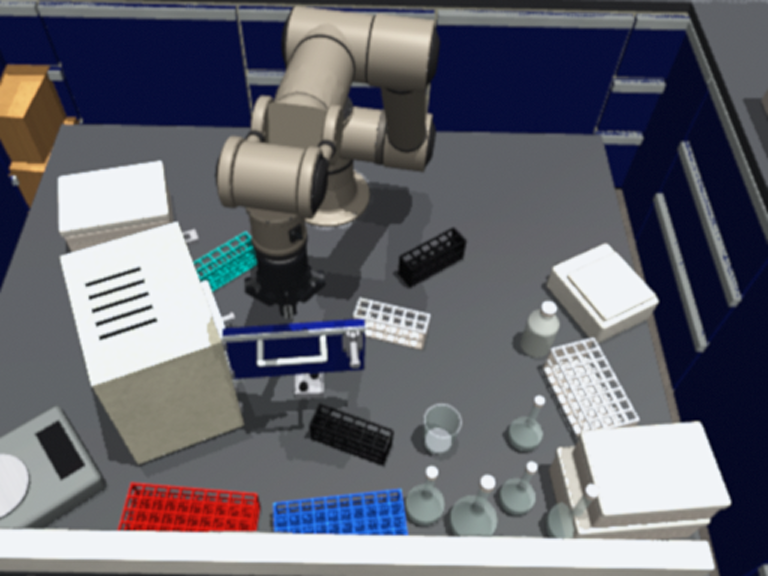

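Leaf is open at about 1.83 rad, with the knob at (227,228) in the wrist view. Now to the rack.

{"op": "jog_arm", "data": {"plan": [[-3,-4,0,0,0,-8,100],[-6,-8,0,0,0,-16,100],[-8.5,-12,0,0,0,-24,100],[-11,-16,0,0,0,-32,100],[-13,-19.5,2,0,0,-40,100],[-15,-23,6,0,0,-48,100],[-17,-26,11,0,0,-56,100],[-17.6,-27.1,15,0,0,-64,100],[-17.6,-27.1,18,0,0,-66.5,100],[-17.6,-27.1,18,0,0,-66.5,100]]}}

```text
time: 10.05
tcp_pos: [0.4282, 0.2159, 0.2223]
ee_rot: [-0.002, 0.794, 0.608, -0.006]
contact_force: [-0.7, -0.3, 0.6]
gripper_width: 0.0852
```

Run:
```python
from h import *
s=st(); p=cap('wrist','w6.png'); find(p,['rack_center'])
w=(.4158,.159,-1.8375+np.pi)
print(wproj(p,s,T(*w,[[-.08,.025,.07],[.08,.025,.07],[.08,-.025,.07],[-.08,-.025,.07]])))
```

```text
t 10.05 tcp [0.4282 0.2159 0.2223] F [-0.7 -0.3  0.6] w 0.0852 q [ 0.31  0.27  1.65 -0.    1.23  0.57]
 x [ 0.261  0.965 -0.006] z [-0.011 -0.004 -1.   ]
 cup [-0.5316  0.0788]
rack_center [0.225 0.272 0.045] 0.98
rack_center [0.678 0.083 0.035] 0.9
rack_center [0.413 0.16  0.044] 0.78
[[360.44093098 421.80805252]
 [356.89687781 240.79833193]
 [423.90950656 241.02213984]
 [417.72409114 422.21682998]]
```

View pics/w6.png

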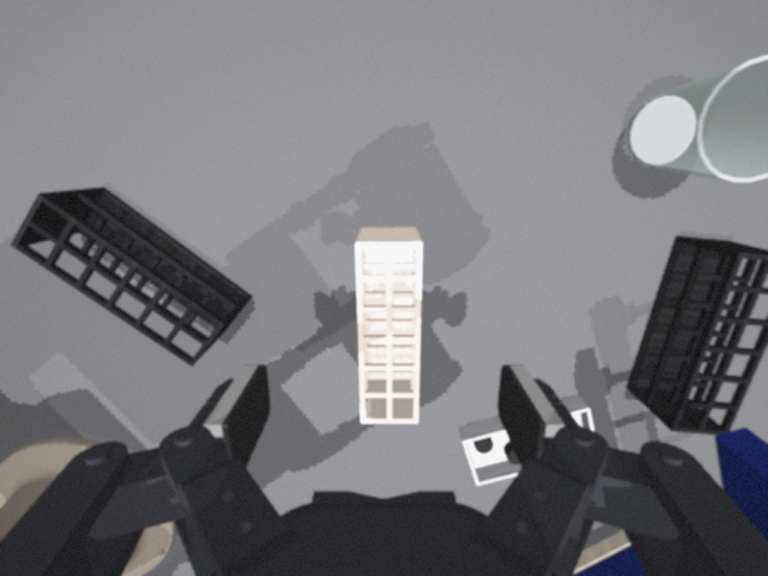

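Run:
```python
from h import *
w=(.4158,.159,-1.8375+np.pi)
go(T(*w,[[.06,0,.028]])[0],down(w[2]))
```

```text
-> [0.432 0.217 0.028] cm [ 0.04 -0.09 19.97] deg [-0.  0. -0.]
```

{"op": "jog_arm", "data": {"plan": [[0,0,5,0,0,0,100],[0,0,10,0,0,0,100],[0,0,14,0,0,0,100],[0,0,17,0,0,0,100],[0,0,19,0,0,0,100],[0,0,20,0,0,0,100],[0,0,20,0,0,0,100],[0,0,20,0,0,0,50],[0,0,20,0,0,0,50],[0,0,20,0,0,0,50],[0,0,20,0,0,0,50],[0,0,20,0,0,0,50],[0,0,20,0,0,0,50]], "squeeze": 50}}

```text
time: 11.45
tcp_pos: [0.4334, 0.2168, 0.0288]
ee_rot: [0.001, 0.795, 0.607, 0.001]
contact_force: [-0.6, 0.8, 5.7]
gripper_width: 0.0493
```

Run:
```python
from h import *
s=st(); p=cap('wrist','w7.png')
```

```text
t 11.45 tcp [0.4334 0.2168 0.0288] F [-0.6  0.8  5.7] w 0.0493 q [ 0.31  0.54  1.88 -0.    0.72  0.57]
 x [0.263 0.965 0.002] z [ 0.003  0.001 -1.   ]
 cup [-0.5303  0.0839]
```

View pics/w7.png

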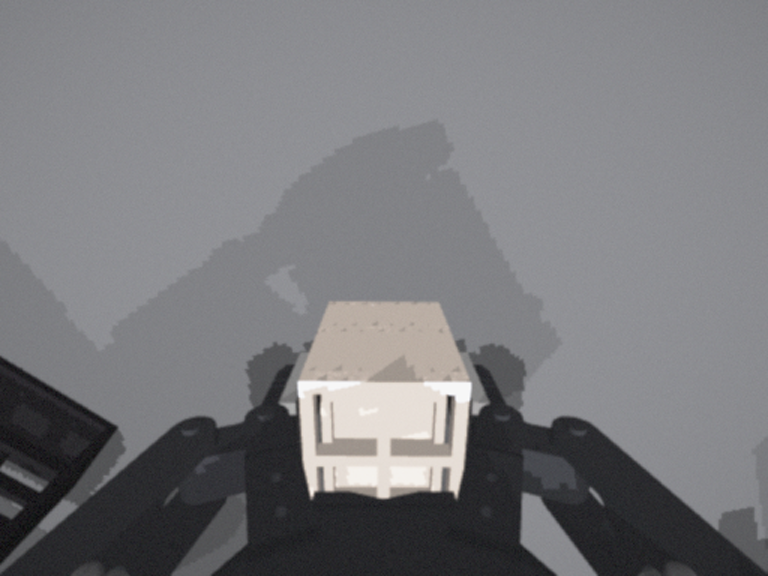

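Gripped at width 49 mm, with the rack end centred at about (385,390). Lifting.

Run:
```python
from h import *
YC=C[2]+np.pi
go(cw(-.37,-.045,.25),down(YC)); go(cw(-.33,-.045,.25),down(YC)); st()
```

```text
-> [0.38  0.018 0.25 ] cm [-20.53   0.12 -22.16] deg [  0.2  -0.  -39. ]
-> [ 0.396 -0.018  0.25 ] cm [-23.64   2.64 -22.15] deg [  0.2  -0.  -39. ]
t 11.5 tcp [0.4333 0.2168 0.0288] F [-0.8  0.6  5.8] w 0.0495 q [ 0.31  0.54  1.88 -0.    0.72  0.57]
 x [0.263 0.965 0.002] z [ 0.003  0.001 -1.   ]
 cup [-0.5303  0.0839]
```

{"op": "jog_arm", "data": {"plan": [[0,0,-2,0,0,0,45],[0,0,-5,0,0,0,45],[0,0,-9,0,0,0,45],[0,0,-13,0,0,0,45],[0,0,-17,0,0,0,45],[0,0,-20,0,0,0,45],[0,0,-22,0,0,0,45],[0,0,-22,0,0,0,45]]}}

```text
time: 12.3
tcp_pos: [0.4335, 0.2169, 0.2506]
ee_rot: [0.001, 0.795, 0.607, 0.003]
contact_force: [-0.3, 0.2, -2.7]
gripper_width: 0.0498
```

Run:
```python
from h import *
YC=C[2]+np.pi
s=st(); p=cap('wrist','w8.png'); cap('scene','s8.png')
go(cw(-.37,-.045,.25),down(YC))
```

```text
t 12.3 tcp [0.4335 0.2169 0.2506] F [-0.3  0.2 -2.7] w 0.0498 q [ 0.31  0.25  1.6  -0.    1.28  0.57]
 x [0.263 0.965 0.004] z [ 0.007  0.002 -1.   ]
 cup [-0.5304  0.0841]
-> [0.38  0.018 0.25 ] cm [-20.49   0.19  -0.31] deg [  0.   0. -39.]
```

View pics/w8.png

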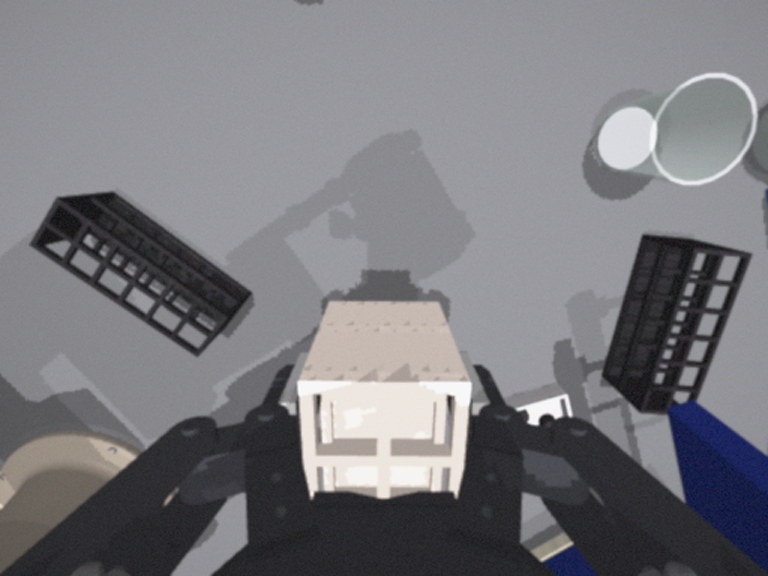

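View pics/s8.png

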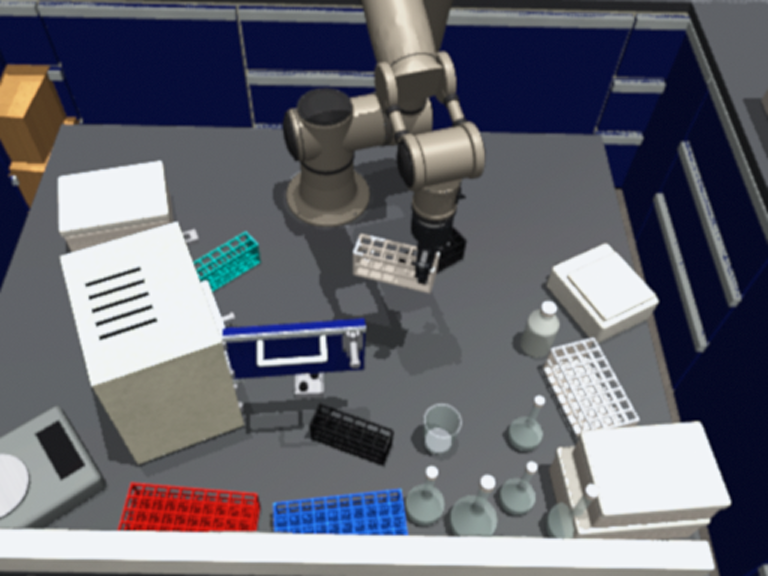

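Run:
```python
from h import *
go(cw(-.34,-.045,.25),down(C[2]+np.pi))
```

```text
-> [ 0.392 -0.009  0.25 ] cm [-22.82   2.08  -0.31] deg [  0.   0. -39.]
```

{"op": "jog_arm", "data": {"plan": [[-2,0,0,0,0,-4,45],[-5,0,0,0,0,-9,45],[-8,0.3,0,0,0,-15,45],[-11,0.6,0,0,0,-21,45],[-14,1,0,0,0,-27,45],[-17,1.4,0,0,0,-32,45],[-20,1.8,0,0,0,-36,45],[-22,2,0,0,0,-39,45],[-22.8,2.1,0,0,0,-39,45],[-22.8,2.1,0,0,0,-39,45],[-22.8,2.1,0,0,0,-39,45]]}}

```text
time: 13.5
tcp_pos: [0.3923, -0.0084, 0.2466]
ee_rot: [-0.001, 0.547, 0.837, -0.0]
contact_force: [0.2, 0.5, -1.4]
gripper_width: 0.0493
```

Run:
```python
from h import *
s=st(); p=cap('wrist','w9.png'); cap('scene','s9.png'); t=cap('top','t9.png'); find(p,['stored_center'])
```

```text
t 13.5 tcp [ 0.3923 -0.0084  0.2466] F [ 0.2  0.5 -1.4] w 0.0493 q [-0.22  0.08  1.82  0.    1.24 -0.63]
 x [-0.402  0.916  0.001] z [-0.001  0.001 -1.   ]
 cup [-0.3406 -0.0443]
```

View pics/w9.png

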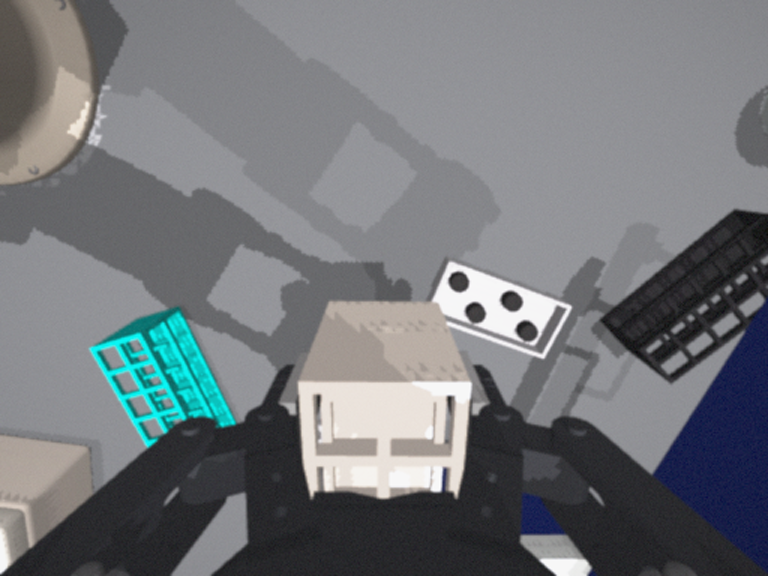

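View pics/t9.png

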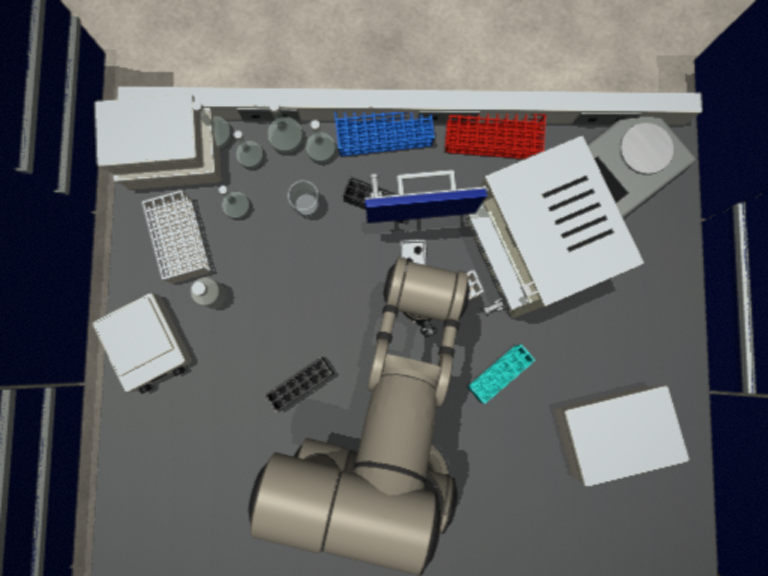

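View pics/s9.png

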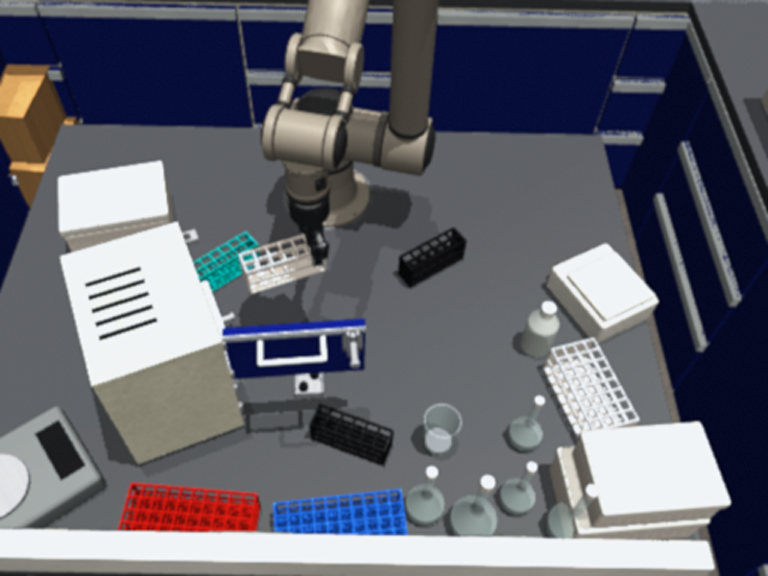

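{"op": "jog_arm", "data": {"plan": [[0,0,1.5,0,0,0,45],[0,0,3.2,0,0,0,45],[-2,0,3.5,0,0,0,45],[-4,0,3.5,0,0,0,45],[-6,0,3.5,0,0,0,45],[-8,0,3.5,0,0,0,45],[-10,0,3.5,0,0,0,45],[-12,0,3.5,0,0,0,45],[-14,0,3.5,0,0,0,45],[-15.5,0,3.5,0,0,0,45],[-16.6,0,3.5,0,0,0,45],[-17.3,0,3.5,0,0,0,45],[-17.5,0,3.5,0,0,0,45],[-17.5,0,3.5,0,0,0,45]]}}

```text
time: 15.1
tcp_pos: [0.4629, -0.169, 0.2122]
ee_rot: [-0.0, 0.547, 0.837, 0.0]
contact_force: [0.0, 0.4, -2.2]
gripper_width: 0.0495
```

Run:
```python
from h import *
s=st(); p=cap('wrist','w10.png'); cap('scene','s10.png')
```

```text
t 15.1 tcp [ 0.4629 -0.169   0.2122] F [ 0.   0.4 -2.2] w 0.0495 q [-0.51  0.3   1.64  0.    1.2  -0.92]
 x [-0.403  0.915  0.   ] z [-0.  0. -1.]
 cup [-0.1652 -0.0442]
```

View pics/w10.png

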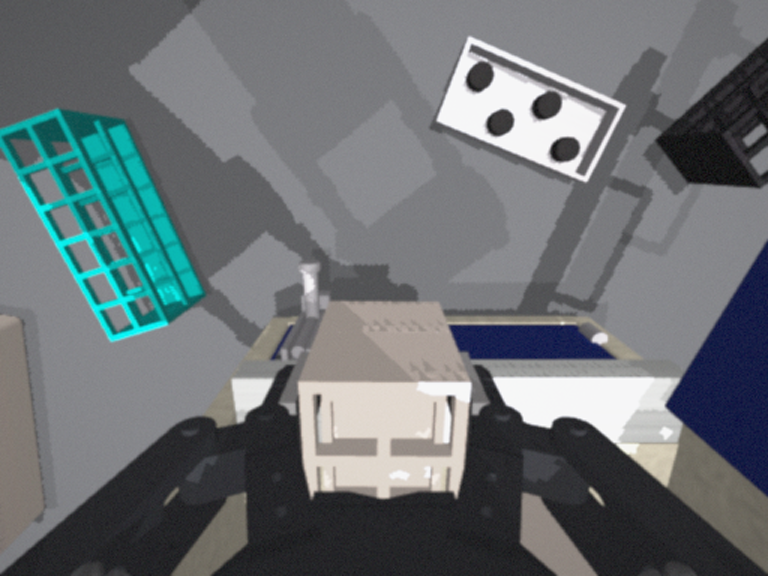

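{"op": "jog_arm", "data": {"plan": [[0,0,0.6,0,0,0,45],[0,0,1.1,0,0,0,45],[0,0,1.4,0,0,0,45],[0,0,1.5,0,0,0,45],[0,0,1.6,0,0,0,45],[0,0,1.6,0,0,0,45]]}}

```text
time: 15.8
tcp_pos: [0.4631, -0.1693, 0.1963]
ee_rot: [0.0, 0.547, 0.837, -0.0]
contact_force: [-0.6, 0.3, -1.2]
gripper_width: 0.0494
```

{"op": "jog_arm", "data": {"plan": [[0,0,0.1,0,0,0,45],[0,0,0.15,0,0,0,45],[0,0,0.2,0,0,0,45],[0,0,0.2,0,0,0,45]]}}

```text
time: 16.2
tcp_pos: [0.463, -0.1693, 0.1947]
ee_rot: [0.0, 0.547, 0.837, -0.0]
contact_force: [-2.2, 0.4, 2.4]
gripper_width: 0.0495
```

{"op": "jog_arm", "data": {"plan": [[0,0,0,0,0,0,60],[0,0,0,0,0,0,72],[0,0,0,0,0,0,76],[0,0,0,0,0,0,76],[0,0,-1.5,0,0,0,76],[0,0,-4,0,0,0,76],[1,0,-8,0,0,0,76],[3,0,-12,0,0,0,76],[5,0,-12,0,0,0,76],[5,0,-12,0,0,0,76]]}}

```text
time: 17.2
tcp_pos: [0.4426, -0.1221, 0.3157]
ee_rot: [0.001, 0.546, 0.838, 0.0]
contact_force: [0.4, -0.5, -0.3]
gripper_width: 0.0644
```

Run:
```python
from h import *
s=st(); p=cap('wrist','w11.png'); cap('scene','s11.png')
print(wproj(p,s,[cw(-.185,-.069,.236),cw(-.185,-.019,.236)]))
```

```text
t 17.2 tcp [ 0.4426 -0.1221  0.3157] F [ 0.4 -0.5 -0.3] w 0.0644 q [-0.44  0.16  1.53  0.    1.44 -0.85]
 x [-0.404  0.915 -0.002] z [ 0.002 -0.001 -1.   ]
 cup [-0.2163 -0.044 ]
[[342.93272998 350.64715252]
 [424.15155137 350.66301683]]
```

View pics/w11.png

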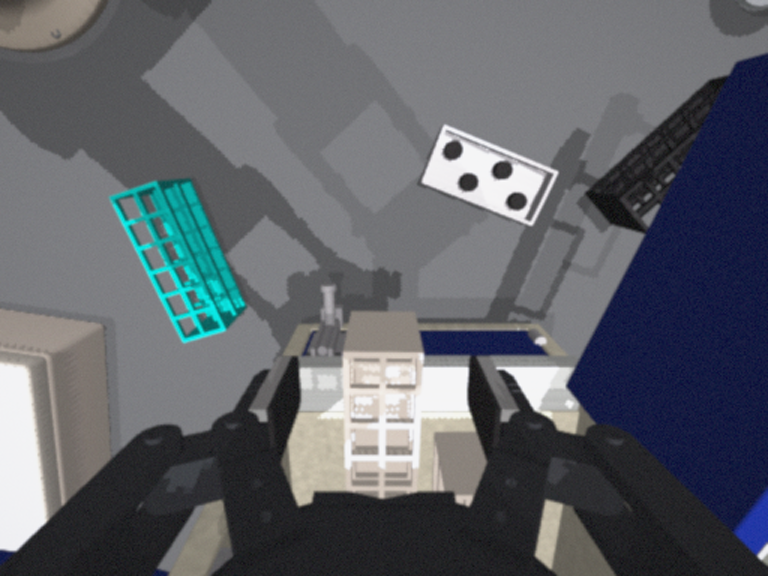

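View pics/s11.png

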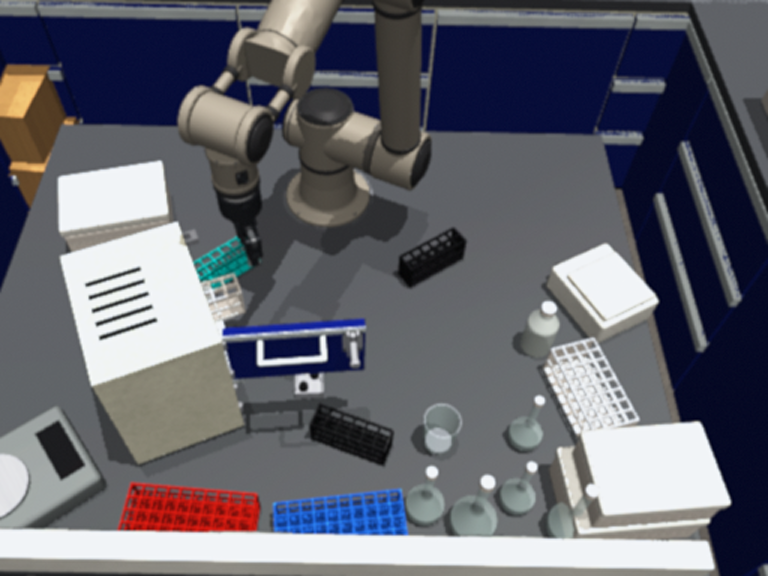

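```bash
cat >> h.py <<'E'
def tilt(a): return down(C[2]+np.pi)*R.from_rotvec([0,-np.radians(a),0])
E
python3 - <<'E'
from h import *
go(cw(-.23,-.0445,.29),tilt(50)); go(cw(-.22,-.0445,.19),tilt(50))
E
```

```text
-> [ 0.437 -0.11   0.29 ] cm [ 1.5  -0.02  2.41] deg [  0.  -50.    0.1]
-> [ 0.441 -0.119  0.19 ] cm [ 0.51 -0.02 12.41] deg [  0.  -50.    0.1]
```

{"op": "jog_arm", "data": {"plan": [[0.5,0,0.5,0,-5,0,0],[1,0,1,0,-12,0,0],[1.5,0,1.5,0,-20,0,0],[1.5,0,2,0,-27,0,0],[1.5,0,2.4,0,-34,0,0],[1.5,0,2.4,0,-42,0,0],[1.5,0,2.4,0,-50,0,0],[1.5,0,2.4,0,-50,0,0],[1.5,0,2.4,0,-50,0,0]]}}

```text
time: 18.2
tcp_pos: [0.4379, -0.1069, 0.2976]
ee_rot: [0.345, 0.496, 0.763, -0.229]
contact_force: [0.3, 0.1, 1.0]
gripper_width: 0.0003
```

Run:
```python
from h import *
s=st(); p=cap('wrist','w12.png'); go(cw(-.22,-.0445,.188),tilt(50))
go(cw(-.19,-.0445,.188),tilt(50)); go(cw(-.085,-.0445,.188),tilt(50))
```

```text
t 18.2 tcp [ 0.4379 -0.1069  0.2976] F [0.3 0.1 1. ] w 0.0003 q [ 0.1   0.08  1.99 -1.    1.02  0.21]
 x [-0.269  0.599 -0.754] z [ 0.299 -0.692 -0.657]
 cup [-0.2322 -0.0421]
-> [ 0.441 -0.119  0.188] cm [ 7.55 -0.17  8.11] deg [-0.2 -1.   0.2]
-> [ 0.453 -0.146  0.188] cm [ 5.58 -0.17 10.37] deg [-0.2 -1.   0.2]
-> [ 0.495 -0.243  0.188] cm [-1.32 -0.16 18.29] deg [-0.2 -1.   0.2]
```

View pics/w12.png

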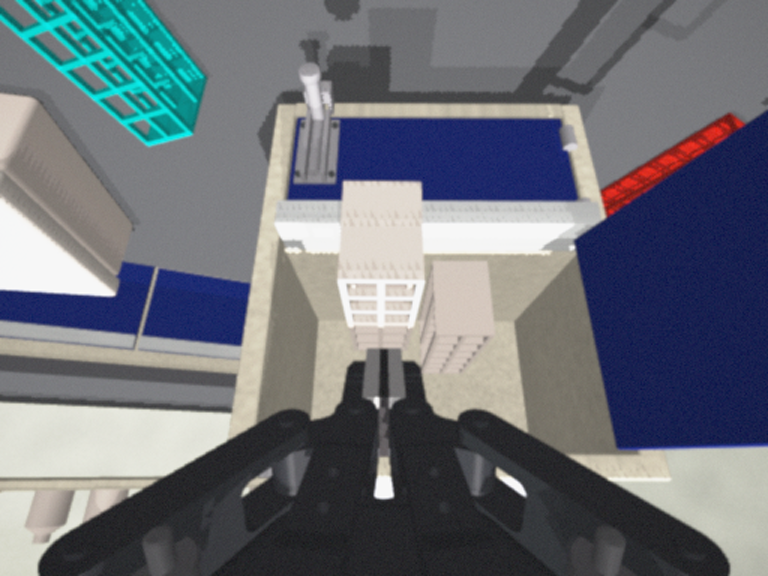

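j4 sits at its limit (-1.0) at 49° tilt. I'll fit a quick kinematic model to choose a feasible tilt for the push.

```bash
cat > ik.py <<'E'
from h import *
D=[([-1.47,.342,1.524,0,1.275,-.146],[.1282,-.5087,.2306]),([-.62,.15,1.28,0,1.72,-1.04],[.4154,-.2036,.4202]),([-.62,.18,1.56,0,1.4,-1.04],[.4153,-.2039,.2971]),
([-.47,.36,1.35,0,1.44,-.89],[.5217,-.1802,.2856]),([-.18,.45,1.2,0,1.49,.8],[.5999,-.0339,.2888]),([-.16,.54,.72,0,1.87,1.26],[.6451,-.0266,.4135]),
([.31,.54,1.88,0,.72,.57],[.4333,.2168,.0288]),([.31,.25,1.6,0,1.28,.57],[.4335,.2169,.2506]),([-.22,.08,1.82,0,1.24,-.63],[.3923,-.0084,.2466]),([-.51,.3,1.64,0,1.2,-.92],[.4629,-.169,.2122]),([-.44,.16,1.53,0,1.44,-.85],[.4426,-.1221,.3157])]
s=arm.sense()
def fk(v,q):
    off,L1,L2,h,L,r0=v
    r=r0+L1*np.sin(q[1])+L2*np.sin(q[1]+q[2]); z=h+L1*np.cos(q[1])+L2*np.cos(q[1]+q[2])
    c,sn=np.cos(q[0]),np.sin(q[0]); w=np.array([c*r-sn*off,sn*r+c*off,z]); return w
def res(v):
    e=[]
    for q,p in D: e.append(fk(v,q)+[0,0,-v[4]]-p)
    zt=Rt(s).as_matrix()[:,2]; e.append(fk(v,s['joint_positions'])+v[4]*zt-s['tcp_pos'])
    return np.array(e).ravel()
f=least_squares(res,[.075,.4,.4,.2,.31,0]); V=f.x
def ik(pos,rot):
    z=rot.as_matrix()[:,2]; w=pos-V[4]*z; g=lambda q: fk(V,[q[0],q[1],q[2]])-w
    o=least_squares(g,[-.2,.2,1.8]); q=o.x; c,sn=np.cos(q[0]),np.sin(q[0]); ph=q[1]+q[2]
    zl=np.array([c*z[0]+sn*z[1],-sn*z[0]+c*z[1],z[2]])
    lat=zl[1]; e=zl@[np.cos(ph),0,-np.sin(ph)]; ff=zl@[np.sin(ph),0,np.cos(ph)]
    return np.round(np.r_[q,np.arctan2(lat,e),np.arccos(ff),np.abs(o.fun).max()],3)
if __name__=='__main__':
    print(np.round(V,3),np.abs(f.fun).max()); print('now',ik(s['tcp_pos'],Rt(s)))
    for a in (35,40,45,50):
        for x in (-.22,-.15,-.085): print(a,x,ik(cw(x,-.0445,.188),tilt(a)))
E
python3 ik.py
```

```text
[ 0.076  0.514  0.379  0.168  0.31  -0.01 ] 0.02653330199650561
now [ 0.09   0.059  2.006 -0.994  1.025  0.   ]
35 -0.22 [-0.087  0.15   2.088 -0.817  0.762  0.   ]
35 -0.15 [-0.243  0.197  2.028 -0.805  0.682  0.   ]
35 -0.085 [-0.363  0.254  1.949 -0.769  0.629  0.   ]
40 -0.22 [-0.034  0.164  2.127 -0.976  0.774  0.   ]
40 -0.15 [-0.198  0.204  2.075 -0.994  0.678  0.   ]
40 -0.085 [-0.326  0.255  2.002 -0.981  0.608  0.   ]
45 -0.22 [ 0.017  0.186  2.165 -1.126  0.807  0.   ]
45 -0.15 [-0.154  0.218  2.12  -1.181  0.7    0.   ]
45 -0.085 [-0.289  0.264  2.053 -1.202  0.617  0.   ]
50 -0.22 [ 0.065  0.215  2.2   -1.26   0.857  0.   ]
50 -0.15 [-0.112  0.241  2.162 -1.351  0.746  0.   ]
50 -0.085 [-0.253  0.282  2.101 -1.409  0.656  0.   ]
```

Run:
```python
from ik import *
go(cw(-.225,-.0445,.25),tilt(38))
for x,z in ((-.225,.25),(-.225,.183),(-.085,.183)): print(ik(cw(x,-.0445,z),tilt(38)))
```

```text
-> [ 0.439 -0.114  0.25 ] cm [ 3.2  -0.21  3.66] deg [-0.3 11.   0.2]
[-0.043  0.077  2.008 -0.786  0.897  0.   ]
[-0.043  0.163  2.123 -0.924  0.765  0.   ]
[-0.341  0.261  1.989 -0.91   0.604  0.   ]
```

{"op": "jog_arm", "data": {"plan": [[1,0,1,0,4,0,0],[2,0,2.2,0,8,0,0],[3.2,-0.2,3.7,0,11,0,0],[3.2,-0.2,3.7,0,11,0,0],[3.2,-0.2,3.7,0,11,0,0]]}}

```text
time: 18.75
tcp_pos: [0.4381, -0.1154, 0.2502]
ee_rot: [0.272, 0.518, 0.791, -0.18]
contact_force: [-0.3, 0.4, -0.3]
gripper_width: -0.0001
```

Run:
```python
from h import *
s=st()
for x in (-.225,-.2,-.15,-.12,-.1,-.089):go(cw(x,-.0445,.183),tilt(38))
```

```text
t 18.75 tcp [ 0.4381 -0.1154  0.2502] F [-0.3  0.4 -0.3] w -0.0001 q [-0.04  0.11  1.99 -0.79  0.9   0.01]
 x [-0.315  0.722 -0.616] z [ 0.243 -0.566 -0.788]
 cup [-0.2243 -0.0453]
-> [ 0.439 -0.114  0.183] cm [4.2  0.11 5.25] deg [-0.3  0.  -0.1]
-> [ 0.449 -0.137  0.183] cm [2.23 0.12 6.79] deg [-0.3  0.  -0.1]
-> [ 0.469 -0.183  0.183] cm [-1.71  0.14  9.87] deg [-0.3  0.  -0.1]
-> [ 0.481 -0.211  0.183] cm [-4.07  0.15 11.72] deg [-0.3  0.  -0.1]
-> [ 0.489 -0.229  0.183] cm [-5.65  0.16 12.95] deg [-0.3  0.  -0.1]
-> [ 0.493 -0.239  0.183] cm [-6.51  0.17 13.63] deg [-0.3  0.  -0.1]
```

{"op": "jog_arm", "data": {"plan": [[1.5,0,2,0,0,0,0],[3.5,0.1,4.3,0,0,0,0],[4.2,0.1,5.2,0,0,0,0],[3.2,0.1,6,0,0,0,0],[2.2,0.1,6.8,0,0,0,0],[1.6,0.1,7.3,0,0,0,0],[0.9,0.1,7.8,0,0,0,0],[0.3,0.1,8.3,0,0,0,0],[-0.4,0.1,8.8,0,0,0,0],[-1,0.1,9.3,0,0,0,0],[-1.7,0.1,9.9,0,0,0,0],[-2.3,0.1,10.3,0,0,0,0],[-2.9,0.1,10.8,0,0,0,0],[-3.5,0.1,11.3,0,0,0,0],[-4.1,0.1,11.7,0,0,0,0],[-4.1,0.1,11.7,0,0,0,0]]}}

```text
time: 20.35
tcp_pos: [0.4805, -0.21, 0.1823]
ee_rot: [0.271, 0.518, 0.791, -0.179]
contact_force: [0.0, 0.1, 0.2]
gripper_width: 0.0002
```

Run:
```python
from h import *
s=st();p=cap('wrist','w13.png')
for x in (-.1,-.089):go(cw(x,-.0445,.183),tilt(38))
```

```text
t 20.35 tcp [ 0.4805 -0.21    0.1823] F [0.  0.1 0.2] w 0.0002 q [-0.27  0.28  1.99 -0.93  0.64  0.03]
 x [-0.316  0.723 -0.615] z [ 0.243 -0.565 -0.789]
 cup [-0.1206 -0.0446]
-> [ 0.489 -0.229  0.183] cm [-1.72  0.02  1.23] deg [-0.3 -0.1 -0.1]
-> [ 0.493 -0.239  0.183] cm [-2.58  0.03  1.91] deg [-0.3 -0.1 -0.1]
```

View pics/w13.png

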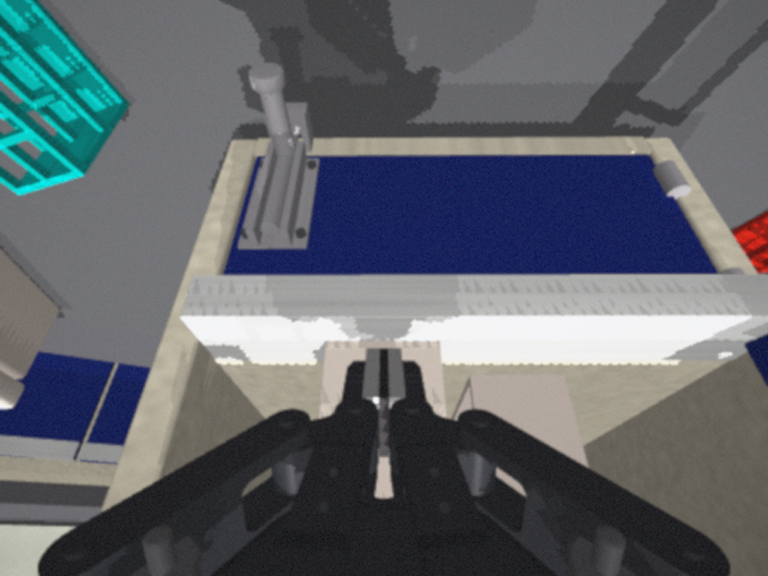

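{"op": "jog_arm", "data": {"plan": [[-0.6,0,0.5,0,0,0,0],[-1.2,0,0.9,0,0,0,0],[-1.7,0,1.3,0,0,0,0],[-2.2,0,1.7,0,0,0,0],[-2.6,0,2,0,0,0,0],[-2.9,0,2.2,0,0,0,0],[-2.9,0,2.2,0,0,0,0]]}}

```text
time: 21.1
tcp_pos: [0.4948, -0.2429, 0.1827]
ee_rot: [0.271, 0.518, 0.791, -0.179]
contact_force: [0.4, 0.1, 0.2]
gripper_width: -0.0
```

Run:
```python
from h import *
s=st();p=cap('wrist','w14.png')
```

```text
t 21.1 tcp [ 0.4948 -0.2429  0.1827] F [0.4 0.1 0.2] w -0.0 q [-0.34  0.3   1.95 -0.91  0.61 -0.05]
 x [-0.316  0.723 -0.615] z [ 0.243 -0.564 -0.789]
 cup [-0.0847 -0.0447]
```

View pics/w14.png

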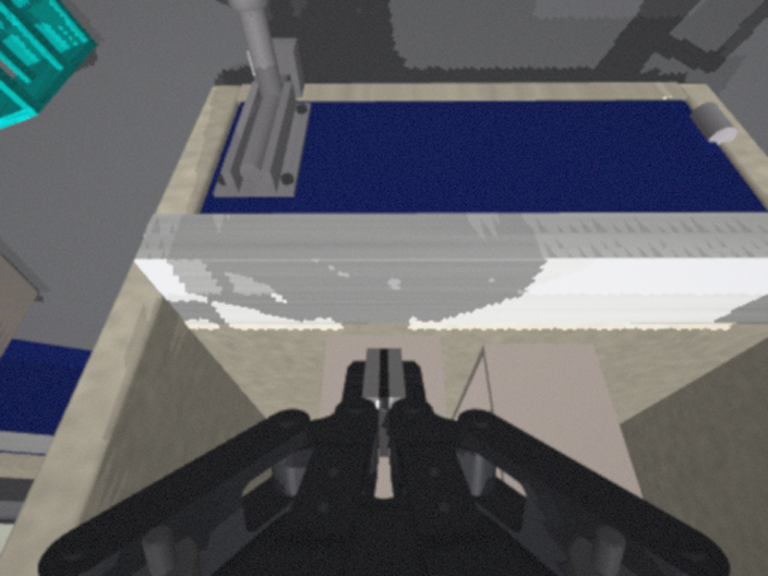

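Run:
```python
from h import *
s=arm.sense();p=optics.capture('wrist')
print(wproj(p,s,[cw(-.134,0,.166),cw(-.092,0,.166),cw(-.08,-.07,.164),cw(-.07,-.07,.164),cw(-.07,-.02,.164)]).round())
go(cw(-.2,-.0445,.2),tilt(38)); go(cw(-.25,-.0445,.3),tilt(0))
```

```text
[[522. 262.]
 [493. 326.]
 [327. 335.]
 [330. 345.]
 [438. 345.]]
-> [ 0.449 -0.137  0.2  ] cm [ 8.   -0.03 -8.42] deg [-0.2 -0.1 -0. ]
-> [ 0.429 -0.091  0.3  ] cm [  5.8   -0.07 -19.39] deg [-0.2 37.9 -0.1]
```

{"op": "jog_arm", "data": {"plan": [[-0.3,0,0.25,0,0,0,0],[-0.6,0,0.5,0,0,0,0],[-0.65,0,0.5,0,0,0,0],[0,0,0,0,0,0,0],[2,0,-2,0,0,0,0],[5,0,-5,0,0,0,0],[8,0,-8.4,0,0,0,0],[8,0,-12,0,6,0,0],[7.5,0,-15,0,12,0,0],[6.5,0,-18,0,18,0,0],[5.8,0,-19.4,0,18,0,0],[5.8,0,-19.4,0,18,0,0]]}}

```text
time: 22.4
tcp_pos: [0.4298, -0.0911, 0.3025]
ee_rot: [0.146, 0.54, 0.823, -0.095]
contact_force: [0.0, 0.3, -1.0]
gripper_width: 0.0002
```

Run:
```python
from h import *
s=st();p=cap('wrist','w15.png');t=cap('top','t15.png');cap('scene','s15.png'); find(p,['rack_center','stored_center'])
for x in (-.085,-.08,-.075,-.07,-.065): print(x,wproj(p,s,[cw(x,-.07,.236),cw(x,-.02,.236),cw(x,-.0445,.166)]).round(1).tolist())
```

```text
t 22.4 tcp [ 0.4298 -0.0911  0.3025] F [ 0.   0.3 -1. ] w 0.0002 q [-0.18  0.04  1.76 -0.32  1.16 -0.49]
 x [-0.374  0.861 -0.343] z [ 0.138 -0.314 -0.939]
 cup [-0.2499 -0.0431]
rack_center [0.665 0.055 0.032] 0.87
rack_center [ 0.524 -0.311  0.232] 0.6
stored_center [ 0.562 -0.229  0.184] 0.79
stored_center [ 0.521 -0.194  0.146] 0.65
-0.085 [[350.6, 443.7], [414.0, 443.5], [382.9, 374.1]]
-0.08 [[351.0, 447.2], [413.7, 446.9], [382.9, 377.6]]
-0.075 [[351.3, 450.5], [413.5, 450.3], [382.9, 381.1]]
-0.07 [[351.6, 453.8], [413.2, 453.6], [383.0, 384.5]]
-0.065 [[352.0, 457.1], [412.9, 456.9], [383.0, 387.8]]
```

View pics/w15.png

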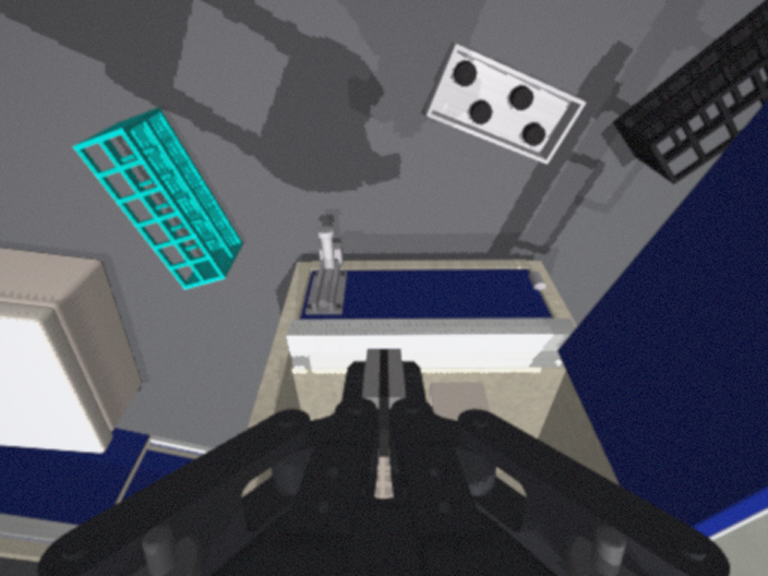

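View pics/s15.png

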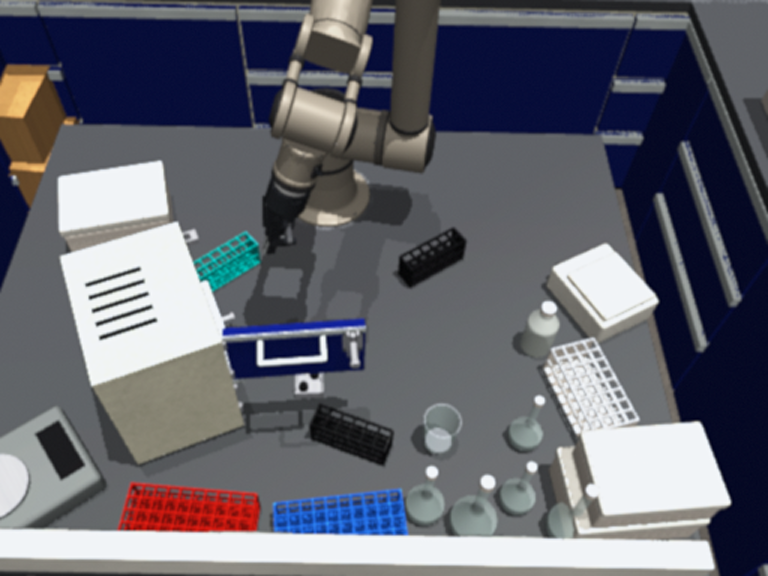

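View pics/t15.png

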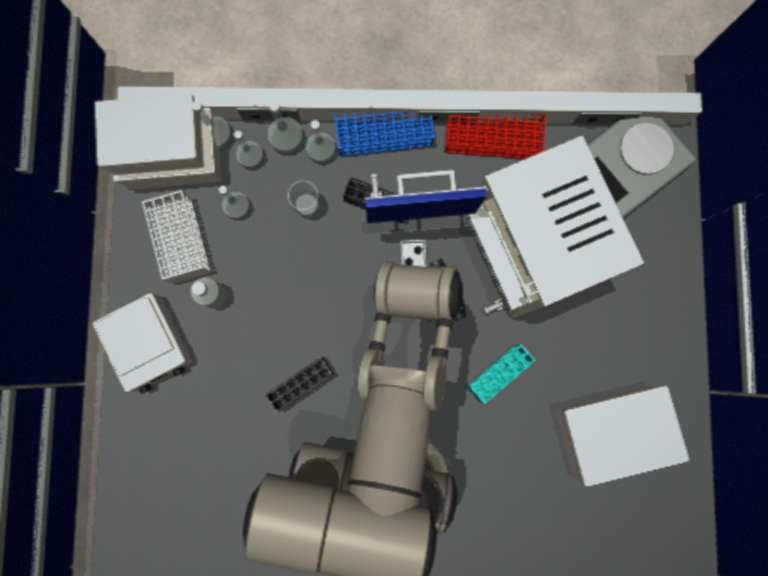

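Rack hidden by the fingers. I'll tilt and open them for a last look.

{"op": "jog_arm", "data": {"plan": [[1,0,0,0,-7,0,100],[2,0,-1,0,-14,0,100],[3,0,-1,0,-20,0,100],[3,0,-1,0,-20,0,100],[3,0,-1,0,-20,0,100],[3,0,-1,0,-20,0,100]]}}

```text
time: 23.25
tcp_pos: [0.417, -0.0625, 0.2994]
ee_rot: [0.284, 0.515, 0.787, -0.188]
contact_force: [-0.5, 0.1, 0.1]
gripper_width: 0.0845
```

Run:
```python
from h import *
s=st();p=cap('wrist','w16.png'); find(p,['rack_center','stored_center'])
for x in (-.085,-.08,-.075,-.07,-.065): print(x,wproj(p,s,[cw(x,-.07,.234),cw(x,-.02,.234),cw(x,-.07,.164),cw(x,-.02,.164)]).round(1).tolist())
print(wproj(p,s,[cw(-.134,-.05,.166),cw(-.092,-.05,.166)]).round(1))
```

```text
t 23.25 tcp [ 0.417  -0.0625  0.2994] F [-0.5  0.1  0.1] w 0.0845 q [ 0.13  0.04  1.93 -0.76  1.1   0.06]
 x [-0.308  0.703 -0.64 ] z [ 0.253 -0.588 -0.768]
 cup [-0.2812 -0.0434]
rack_center [ 0.245 -0.21   0.033] 0.87
rack_center [ 0.51  -0.263  0.22 ] 0.85
rack_center [0.657 0.032 0.03 ] 0.57
stored_center [ 0.576 -0.237  0.215] 0.83
-0.085 [[355.8, 379.9], [410.9, 379.9], [358.5, 312.3], [408.5, 312.3]]
-0.08 [[356.1, 381.7], [410.6, 381.8], [358.8, 314.7], [408.2, 314.7]]
-0.075 [[356.4, 383.5], [410.3, 383.6], [359.1, 317.0], [408.0, 317.1]]
-0.07 [[356.8, 385.3], [410.0, 385.4], [359.4, 319.3], [407.8, 319.4]]
-0.065 [[357.1, 387.0], [409.7, 387.1], [359.6, 321.6], [407.5, 321.6]]
[[377.7 287.7]
 [378.4 310.6]]
```

View pics/w16.png

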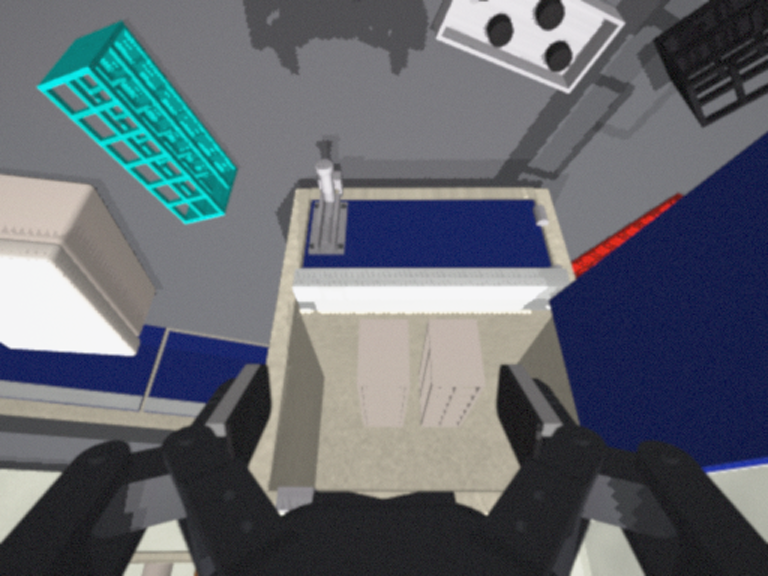

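Run:
```python
from h import *
p=optics.capture('wrist');c=p['pixels'][170:300,180:380]
cv2.imwrite('pics/c16.png',cv2.resize(c,None,fx=4,fy=4,interpolation=cv2.INTER_CUBIC)[:,:,::-1])
```

```text
(no output)
```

View pics/c16.png

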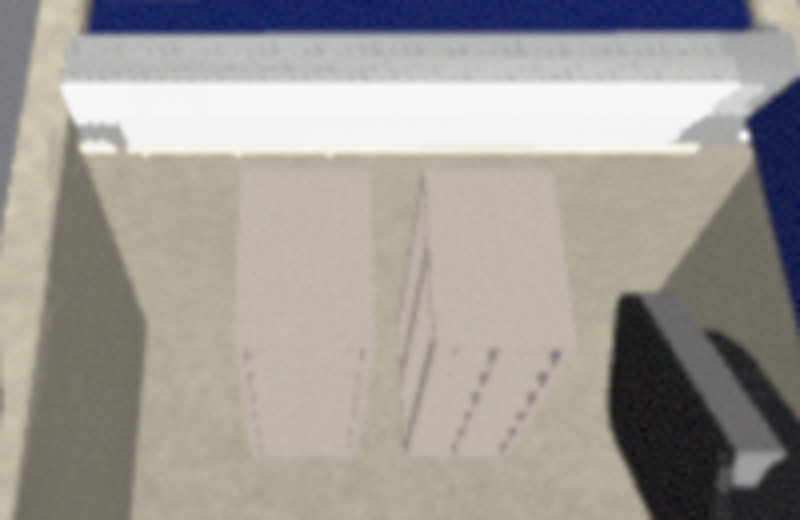

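```bash
python3 -c "
from bench import arm
print(arm.sense()['time'],arm.sense()['contact_force']); print(arm.sign_off())"
```

```text
23.45 [-0.04240736 -0.60682294 -0.43152586]
the job is handed in; nothing more can be done
None
```

The washed rack is in the drying cupboard beside the stored one, and I handed the job in at 23.45 s of the 72 s allowed; no verdict was reported.

- **Bolt and door:** I pushed the top bolt down about 23 mm with the leaf still shut. I then hooked the handle from above and swung the leaf to about 1.83 rad, estimated from where the knob appears in the wrist picture. It still stood there in the last pictures.
- **Rack:** I gripped it at its rear end, set it over the sill, and pushed it home with the closed fingers tilted 38°. At 49° the fourth joint was at its limit, so I backed off.
- **Final position:** the rear end is about 20 mm behind the sill's inner edge, which puts the rack's centre about 8 mm behind the cupboard's middle. An estimate from spacing in the picture alone gave nearer 0–2 mm. Both are inside the allowed range of -8 to +30 mm. The rack looks upright and parallel to the stored one, with a clear gap between them.
- **Everything else:** in the pictures the lower leaf is shut. The stored rack and bench items show no sign of having moved. The gripper is clear with forces near zero. I did not measure the lower bolt or the bystanders' positions separately at the end.

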